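Mount a cast on the tilted survey table

ROBOT

A 6-joint arm with a two-finger parallel gripper is mounted at the origin on a cart in front of the work surface, level with it; the furniture and walls round the work are solid. World frame = base frame: x ahead of the robot, y to its left, z up, the work surface at z = 0. Lengths are in m, angles in rad, forces in N, time in s.
With the tool pointing down it reaches from about 0.25 to 0.775 m from the base axis. Payload 4 kg.
Tool frame: the origin (TCP) lies on the centre line of the jaws, within the pads' length; the fingertips stand robot.tips_ahead ahead of it and the grasp point (between the pads) lies 8 mm behind it (robot.tips_ahead is the distance from the TCP to the fingertips, in m); z points along the fingers, y is the line along which they close (so a half turn about z gives the same grasp; the last joint's range is limited). The gripper opens to 94 mm and grips with 3 to 60 N. Pads are 16 mm wide; open, the fingers measure 119 mm over their backs; the gripper's body (75 mm by 177 mm) begins 78 mm behind the grasp point.
Start: joints at [1.061, 0.087, 1.371, -0, 1.684, -0.103], TCP at [0.218, 0.505, 0.217] pointing down, gripper open.
Joint ranges: [-3.1, 3.1], [-0.76, 2.03], [0.27, 2.55], [-1.08, 4.22], [0.17, 2.65], [-2.57, 2.57]. Speed limits (rad/s): [2.79, 2.79, 3.14, 3.14, 3.14, 3.14].

INTERFACE

Orientations are given as [roll, pitch, yaw] about the fixed x, y, z axes, in that order (R = Rz(yaw) Ry(pitch) Rx(roll)).
In Python, from bench import robot, snapshot, close_job, spotter gives the robot as it stands. The module is installed in compiled form; this text tells all that it offers.
- The arm moves only by the tool servo_tool, never from a script. Its argument "commands" is one flat list of numbers, 7 for each row, row after row: the shift along the tool's x, y, z in m, then the turn, a rotation vector about the tool's x, y, z in degrees, then the finger opening in m, from 0 to 0.094. In form: [x, y, z, ax, ay, az, grip, x, y, z, ax, ay, az, grip, ...]. A call has 1 to 10 rows; each row is the pose to reach, as a shift and turn from the pose commanded when the call began, along the tool's axes at that moment; what a row does not reach only later rows make up. A row lasts 1/8 s, in which the tool goes at most 62.5 mm and 10.7 degrees, less where a joint would pass 70% of its speed; a pose out of reach is approached as far as the arm can. A call with a gripper value outside its range is refused whole. The fingers move at their own pace and stop on an object; the grip force is fixed at half the most. Time passes only in rows, so rows that repeat a pose let the fingers close. It gives the time, the measured TCP pose, the force, the opening and the grip force at its end, in the units of the state.
- robot.get_obs(): the state, without advancing time (a new reading comes with each control period).
- snapshot(name): name is "scene" or "side" or "wrist"; returns a dict with "img" (480x640x3 uint8, blue, green, red), "camera_matrix" (3x3 intrinsics, pixels), "k1" (the pictures are not rectified: a ray, as slopes to the right and down, at radius r is drawn at 1 + k1 r^2 times it, then the intrinsics apply), "extrinsics" (4x4, takes a point from camera to world coordinates); the wrist camera has in their place "hand_eye" (4x4, takes a point from camera to tool coordinates, whose origin is the TCP and whose axes are the flange's). Camera axes: x right, y down, z forward; pixel columns grow to the right and rows downward; lengths in m; the calibration is good to about 2 mm. A picture is of the moment at which its call begins: read the wrist's pose just before it. There is no depth.
- close_job(): hands the job in; it is judged then, once.
Trained networks look in a picture, given as the dict that the camera call returned (one of the last four; its "shot" number tells which), for a name from the list of things; names that differ only in an ending like _2 or _b are one class to them, and where a whole thing is asked for, a point or a joint stands for the part that bears it (a point fixed in the world has none). Each returns a list of dicts, best first, with "conf" (0 to 1); they miss things now and then, are a little off and sometimes report something else, mostly with a low value. They report only what shows in the picture. A call takes as long as a camera call. They do not tell look-alikes from the thing itself.
- spotter.trace(name, picture): "region" (480x640 bool, what is visible of it) and "box" ([left, top, width, height] in pixels, round what is visible of it).
The state is a dict: "time": time; "joint_positions": joint angles; "qvel": joint speeds; "joint_torque": joint torques, N m; "tool_pos": TCP position; "ee_rot": TCP orientation; "wrist_force": force on the tool from outside, world axes, zero at the start; "wrist_torque": the same for the moment, N m; "width": finger opening in m; "finger_force": force on a finger pad.
Only numpy, scipy, OpenCV 4.12 (cv2) and the standard library are available. Lean on these libraries where they do the work, as an engineer would, in place of code of your own. Each camera call takes 0.05 s, during which the arm holds its last target. There are 200 camera calls.

TASK

Mount the lower cast, the horseshoe-shaped one with two teeth not yet set, on the survey table for surveying: swing the clamp lever wide open, set the cast flat on the sloping plate, centred on the scribed line, with its flat heel up against the two lugs and its front teeth towards the jaw, then swing the lever fully home so that the jaw grips it. The tilt of the plate has already been set, so do not shift it, and do not drop the plaster. Leave everything else where it stands.

Things in the scene. Friction and masses are not known exactly. Their poses are not given: they have to be found in the camera images.
- lower_cast: Loose lower dental cast, yellow stone block with a pink wax horseshoe and cream teeth, 62 x 74 x 41 mm, 0.16 kg. Origin: centre of underside; z up; +x to its blunt pointed front (x=+31), heel flat at x=-31, y -29..29. Outline of the block (x,y): (31,0) (25,+-19) (5,+-33) (-17,+-37) (-31,+-30). Solid block z 0..22, to be gripped there: 62 wide along x, 68 wide along y at x=+5..10
- cast_front (a point): Point on the lower cast below its middle front teeth, at (31, 0, 10) mm in the cast's frame; axes as the cast's
- plate_seat (a point): Centre of the seat on the survey table's plate top, about 66 mm up, where the cast's origin belongs. z normal to plate; +x uphill to the jaw (plate slopes 10 to 21 deg). Plate 6 mm thick, x -44..78, y -28..28 mm, on a round foot 100 mm wide. Lugs: 8 mm high, inner faces x=-31, at y=+-17, 13 mm wide. Jaw slide x 36..60, 8 mm high
- plate_edge (a point): Point on the jaw end of the plate top, 75 mm uphill (+x) of plate_seat; axes as plate_seat. It must stay where it is
- clamp_jaw: Spring-backed steel jaw (gives up to 4 mm) with two round noses, 10 mm wide, 8 mm high, at y=+-13; slides along plate x, driven by the lever. Its frame is parallel to plate_seat, and coincides with it when the lever is home (nose fronts then at x=25.6); 5.5 mm farther uphill for each rad the lever is open
- clamp_lever (a joint): Cam lever angle, rad: 0 fully home (lever along plate +y, jaw clamped), grows to 1.6 fully open (lever along plate +x, jaw back 8.8 mm). Turns about the plate normal through lever_pivot, clockwise from above to open; stays where left. With the cast in, the jaw meets it at about 0.3 rad; needs about 3 N at the knob
- lever_knob (a point): Middle of the black upright knob at the lever's end, 14 mm thick; knob reaches from 13 mm to 47 mm above the plate's plane, this point 34 mm above it. 66 mm from the pivot: at pivot + 66 mm*(sin a, cos a) in plate x, y for lever angle a. Lever arm 11 mm wide, 8 to 13.5 mm above the plate's plane
- lever_pivot (a point): Point on the lever's hinge axis, at (60, -20, 11) mm in the frame of plate_seat; hub 23 mm across, up to 15 mm above the plate
- upper_cast: Bystander: upper cast in blue-grey stone, 62 x 74 x 43 mm, same outline as the lower cast, teeth on top. Origin: centre of underside
- denture: Bystander: upper and lower plaster casts in bite with pink wax and teeth, 92 (x) x 74 (y) x 62 mm. Origin: centre of underside
- bottle: Bystander: white plastic bottle with a nozzle, 58 mm across, 156 mm tall. Origin: centre of underside
- dish: Bystander: small white glass dish, 39 mm across, 26 mm tall. Origin: centre of underside
- caliper: Bystander: caliper lying flat, 67 (x) x 225 (y) x 13 mm. Origin: middle of the underside
Not all that is in view belongs to the job. What is shaped like the lower_cast but green is not meant.

How it is judged:
By the outcome, as a careful person would: the job done as asked, in the order asked, and still so for the second after the job is handed in, with the robot touching nothing.
It also fails if it takes over 72 s, if anything falls off the work surface, if the arm or the gripper's body presses on something with over 40 N, if the wrist force passes 120 N, or if a joint passes its speed limit or range.

## Working session

There is one attempt and no reset: what is moved stays moved. The work goes in short steps, Python scripts to look and compute and a tool call to move; the robot and the scene stay as the last step left them, time stands still between calls to the robot, and variables do not carry over. Pictures are saved under pics/ and viewed, at most 10 in all, crops included, and the job is handed in when it is done.

Besides the shell and the picture viewer there is one more tool, called after "Call:" as name(argument=value, ...) on one line, values as JSON. servo_tool: Moves the arm, as the interface text tells. Its arguments: {"type":"object","properties":{"commands":{"type":"array","items":{"type":"number"}}},"required":["commands"]}

```bash
mkdir -p pics
cat > h.py <<'E'
import numpy as np, cv2, json
from scipy.spatial.transform import Rotation as Ro
from bench import robot, snapshot, close_job, spotter
def T(p,rpy):
    M=np.eye(4);M[:3,:3]=Ro.from_euler('xyz',rpy).as_matrix();M[:3,3]=p;return M
def tool():
    o=robot.get_obs();return T(o['tool_pos'],o['ee_rot'])
def shot(n):
    M=tool() if n=='wrist' else None
    s=snapshot(n); s['E']=M@s['hand_eye'] if n=='wrist' else np.array(s['extrinsics']); return s
def proj(s,P):
    P=np.atleast_2d(P);c=(P-s['E'][:3,3])@s['E'][:3,:3];u=c[:,:2]/c[:,2:]
    u=u*(1+s['k1']*(u**2).sum(1,keepdims=True));K=np.array(s['camera_matrix'])
    return u@K[:2,:2].T+K[:2,2]
def ray(s,px):
    px=np.atleast_2d(np.array(px,float));K=np.array(s['camera_matrix'])
    u0=(px-K[:2,2])@np.linalg.inv(K[:2,:2]).T;u=u0.copy()
    for _ in range(20):u=u0/(1+s['k1']*(u**2).sum(1,keepdims=True))
    d=np.c_[u,np.ones(len(u))]@s['E'][:3,:3].T;return s['E'][:3,3],d
def onz(s,px,z):
    o,d=ray(s,px);return o+d*((z-o[2])/d[:,2:])
E
python3 - <<'E'
from h import *
o=robot.get_obs();print(o['tool_pos'],o['ee_rot'],robot.tips_ahead)
for n in ['scene','side','wrist']:
    s=shot(n);cv2.imwrite(f'pics/{n}0.png',s['img']);print(n,s['E'].round(3).tolist(),s['camera_matrix'],s['k1'])
    for k in ['lower_cast','clamp_lever','lever_knob','clamp_jaw','upper_cast']:
        for r in spotter.trace(k,s)[:3]:
            print(k,round(r['conf'],2),r['box'],cv2.mean(s['img'],r['region'].astype('uint8'))[:3])
E
```

```text
[0.2173709  0.50467366 0.2153393 ] [-3.13946172e+00 -2.37766832e-04  2.73479968e+00] 0.011
scene [[0.596, -0.581, 0.554, -0.212], [-0.803, -0.437, 0.406, -0.451], [0.006, -0.687, -0.727, 1.095], [0.0, 0.0, 0.0, 1.0]] [[483.19368021   0.         319.55290942]
 [  0.         483.19368021 236.58610634]
 [  0.           0.           1.        ]] -0.09419751653203427
lower_cast 0.94 [407.8, 321.1, 32.0, 30.0] (43.22690437601296, 94.55915721231766, 24.54132901134522)
lower_cast 0.86 [184.1, 210.7, 19.8, 16.8] (44.13119533527697, 96.74927113702624, 24.51603498542274)
lower_cast 0.76 [335.9, 234.1, 22.0, 21.7] (49.112637362637365, 102.27197802197803, 29.239010989010993)
clamp_lever 0.6 [362.7, 261.6, 32.3, 13.1] (110.00625000000001, 106.41875, 106.72500000000001)
lever_knob 0.52 [365.8, 255.0, 29.0, 21.3] (112.19886363636364, 108.44886363636364, 108.85795454545455)
upper_cast 0.86 [306.8, 206.0, 23.1, 24.0] (127.81617647058823, 126.36029411764706, 120.1642156862745)
side [[-0.831, -0.257, 0.493, -0.151], [-0.555, 0.344, -0.757, 1.238], [0.025, -0.903, -0.428, 0.726], [0.0, 0.0, 0.0, 1.0]] [[
[... 223 characters left out ...]
28, 57.728813559322035)
lower_cast 0.74 [296.2, 246.6, 26.1, 24.5] (72.4519427402863, 124.73824130879346, 59.58691206543968)
lower_cast 0.68 [422.4, 218.5, 15.7, 10.2] (73.67857142857143, 125.58571428571427, 60.90714285714286)
upper_cast 0.63 [259.8, 258.0, 27.2, 27.3] (157.01943462897526, 157.5547703180212, 150.4469964664311)
wrist [[0.395, 0.891, 0.226, 0.152], [0.919, -0.383, -0.096, 0.534], [0.001, 0.246, -0.969, 0.384], [0.0, 0.0, 0.0, 1.0]] [[377.26952527   0.         321.60633469]
 [  0.         377.26952527 241.63291522]
 [  0.           0.           1.        ]] 0.016362312594441132
lower_cast 0.7 [389.5, 352.1, 47.3, 71.1] (73.89442231075697, 134.36553784860558, 51.886454183266935)
```

View pics/scene0.png

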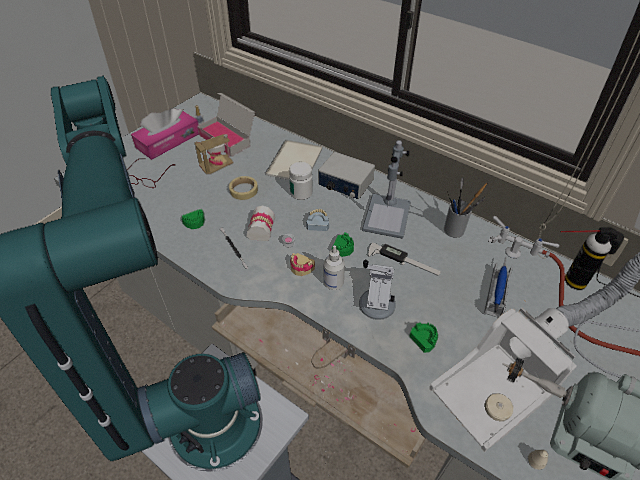

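View pics/side0.png

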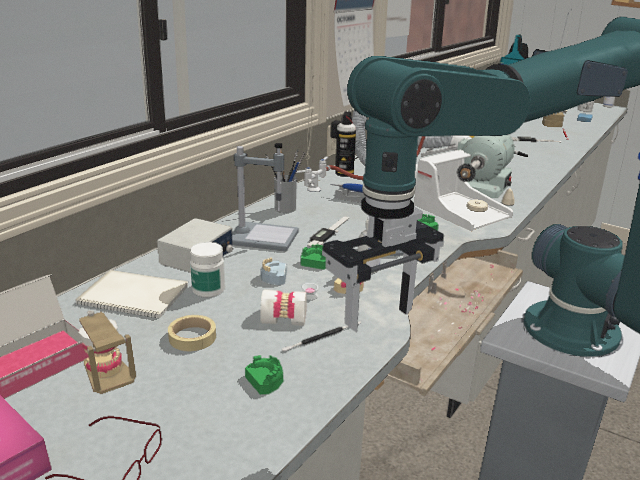

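The scene view shows the yellow/pink cast at about (302,264), the survey table at (380,290), with its plate rising away from the robot, and the bottle at (333,268) between them. The side view is blocked by the gripper. Next I'll get rough positions, then a closer wrist view.

Run:
```python
from h import *
s=shot('scene')
for n,p,z in [('cast',(302,266),.02),('seat',(379,290),.066),('foot',(378,306),.01),('bottle',(333,287),0.0),('knob',(366,264),.1)]: print(n,onz(s,p,z).round(3))
print(snapshot('wrist')['hand_eye'])
M=tool();print(M.round(3))
c=cv2.resize(s['img'][200:340,260:430],None,fx=4,fy=4,interpolation=cv2.INTER_CUBIC);cv2.imwrite('pics/c1.png',c)
```

```text
cast [[0.483 0.121 0.02 ]]
seat [[ 0.51  -0.119  0.066]]
foot [[ 0.502 -0.128  0.01 ]]
bottle [[0.487 0.013 0.   ]]
knob [[ 0.54  -0.055  0.1  ]]
[[ 1.08620768e-03 -9.69277651e-01 -2.45966777e-01  7.17064139e-02]
 [ 9.99999275e-01  9.25009270e-04  7.70901175e-04  1.07709197e-03]
 [-5.19695732e-04 -2.45967436e-01  9.69277953e-01 -1.67724198e-01]
 [ 0.00000000e+00  0.00000000e+00  0.00000000e+00  1.00000000e+00]]
[[-0.918  0.396  0.     0.218]
 [ 0.396  0.918  0.     0.505]
 [-0.     0.    -1.     0.217]
 [ 0.     0.     0.     1.   ]]
```

View pics/c1.png

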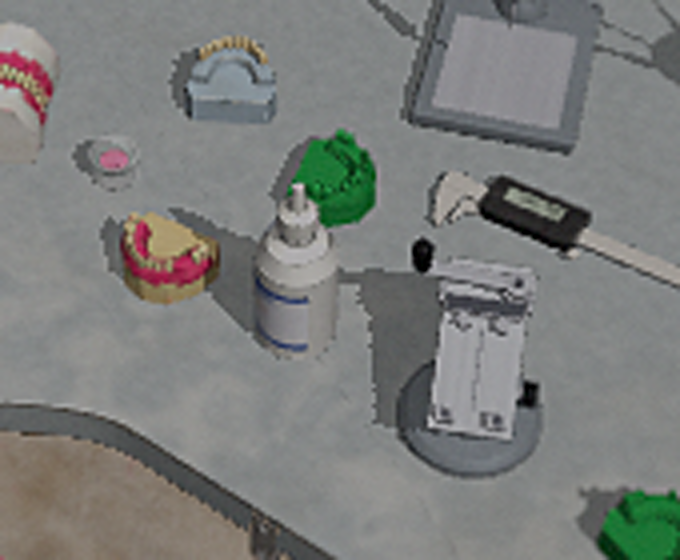

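The crop shows the cast at (170,255) with its front facing lower right, towards the bottle. The plate has its lugs at the bottom, the jaw at the top and the knob at (423,255), so the lever is near home. Next I'll move over both.

Call:
servo_tool(commands=[-0.435, -0.319, -0.035, 0, 0, 66.7, 0.03, -0.435, -0.319, -0.035, 0, 0, 66.7, 0.03, -0.435, -0.319, -0.035, 0, 0, 66.7, 0.03, -0.435, -0.319, -0.035, 0, 0, 66.7, 0.03, -0.435, -0.319, -0.035, 0, 0, 66.7, 0.03, -0.435, -0.319, -0.035, 0, 0, 66.7, 0.03, -0.435, -0.319, -0.035, 0, 0, 66.7, 0.03, -0.435, -0.319, -0.035, 0, 0, 66.7, 0.03, -0.435, -0.319, -0.035, 0, 0, 66.7, 0.03, -0.435, -0.319, -0.035, 0, 0, 66.7, 0.03])

```text
time: 2.25
tool_pos: [0.4919, 0.0377, 0.2512]
ee_rot: [-3.141, 0.0, 1.566]
wrist_force: [-0.6, 0.9, -0.7]
width: 0.03
finger_force: 0.0
```

Run:
```python
from h import *
o=robot.get_obs();print(o['time'],o['tool_pos'],o['ee_rot'])
s=shot('wrist');cv2.imwrite('pics/w1.png',s['img'])
for k in ['lower_cast','clamp_lever','bottle','dish']:
    for r in spotter.trace(k,s)[:3]:
        print(k,round(r['conf'],2),r['box'],cv2.mean(s['img'],r['region'].astype('uint8'))[:3])
```

```text
2.25 [0.49185905 0.0376748  0.25116805] [-3.14117674e+00  2.58441019e-04  1.56602131e+00]
lower_cast 0.73 [410.8, 145.0, 76.2, 64.8] (72.83785942492014, 140.85330138445156, 48.48722044728435)
lower_cast 0.69 [300.9, 419.7, 45.6, 34.7] (55.946543778801846, 105.05714285714286, 38.43594470046083)
lower_cast 0.58 [288.2, 84.5, 60.9, 74.3] (137.61897935779817, 158.10865825688074, 209.91083715596332)
bottle 0.9 [303.6, 202.5, 60.5, 68.6] (168.23928271224435, 170.52927991033906, 170.56066124964977)
bottle 0.43 [350.1, 0.0, 45.4, 45.7] (189.16635745207176, 177.17872603586892, 195.54298082869514)
bottle 0.4 [287.3, 85.4, 62.1, 74.5] (137.05393956509462, 156.7610844394239, 209.31968370516805)
dish 0.63 [354.3, 0.0, 41.3, 46.7] (189.4358353510896, 177.6822033898305, 195.5623486682809)
```

View pics/w1.png

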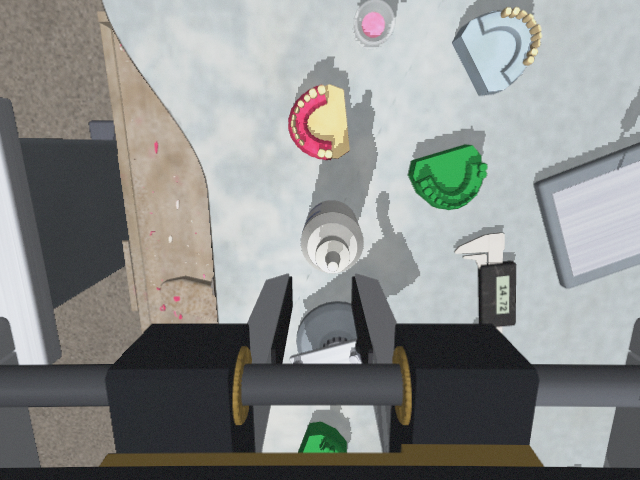

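The wrist view has world +x to the right and +y up. The lower cast is at (320,122), heel on the right, front to the left. The bottle is at (332,240), with the plate half hidden behind the fingers at (325,350). I'll fit the cast's outline and the bottle.

```bash
cat >> h.py <<'E'
from scipy.optimize import minimize
OUT=np.array([(31,0),(25,19),(5,33),(-17,37),(-31,30),(-31,-30),(-17,-37),(5,-33),(25,-19)])/1000.
def fitcast(s,reg,x0):
    reg=reg.astype('uint8');V=np.vstack([np.c_[OUT,0*OUT[:,0]],np.c_[OUT,0*OUT[:,0]+.022]])
    Hm=cv2.convexHull(np.argwhere(reg)[:,::-1].astype('int32'))
    m=cv2.fillPoly(np.zeros((1920,2560),'uint8'),[Hm*4+2],1)
    def f(p):
        P=V@Ro.from_euler('z',p[2]).as_matrix().T+[p[0],p[1],0]
        h=cv2.convexHull((proj(s,P)*4).astype('int32'))
        q=cv2.fillPoly(np.zeros((1920,2560),'uint8'),[h],1);return 1-(m&q).sum()/max((m|q).sum(),1)
    best=min((minimize(f,[x0[0],x0[1],a],method='Nelder-Mead',options=dict(initial_simplex=np.array([x0[0],x0[1],a])+np.array([[0,0,0],[.01,0,0],[0,.01,0],[0,0,.15]]))) for a in np.array([-.2,0,.2])+x0[2]),key=lambda r:r.fun)
    return best.x,best.fun
E
python3 - <<'E'
from h import *
s=shot('wrist')
for r in spotter.trace('lower_cast',s):
    m=r['region'].astype('uint8');c=cv2.mean(s['img'],m)
    if c[2]>150:
        x,f=fitcast(s,m,[.48,.12,3.23]);print(x,f,r['box'],np.degrees(x[2]))
print('dish',onz(s,(375,22),.0),'blue',onz(s,(475,88),0),'green',onz(s,(412,180),0))
print('noz',onz(s,(333,265),.156)); print('coastline',onz(s,[(210,200),(190,140),(110,20)],0))
s2=shot('scene')
for r in spotter.trace('bottle',s2)[:2]:
    b=r['box'];print(r['conf'],b,onz(s2,(b[0]+b[2]/2,b[1]+b[3]-3),0))
for r in spotter.trace('lower_cast',s2): print(r['box'],cv2.mean(s2['img'],r['region'].astype('uint8'))[2])
# plate heading rough
c=lambda u,v:(260+u/4,200+v/4)
print('plate lug mid, jaw mid',onz(s2,[c(472,430)],.055),onz(s2,[c(489,272)],.085))
E
```

```text
[0.48662763 0.13035619 3.2739601 ] 0.043687069422363556 [289.9, 88.8, 60.9, 75.2] 187.58409612745163
dish [[0.54284362 0.23266107 0.        ]] blue [[0.64851729 0.17163534 0.        ]] green [[0.58958697 0.07749304 0.        ]]
noz [[0.49891505 0.02930009 0.156     ]]
coastline [[0.36590781 0.05473937 0.        ]
 [0.34917324 0.11910448 0.        ]
 [0.28038023 0.23288885 0.        ]]
0.68 [326.6, 242.6, 21.3, 47.8] [[0.4935049  0.00260291 0.        ]]
[407.5, 318.9, 31.8, 34.7] 35.703976435935196
[288.4, 250.9, 27.3, 23.8] 151.5241379310345
[335.5, 234.5, 20.3, 23.5] 34.609418282548475
plate lug mid, jaw mid [[ 0.46802292 -0.14345676  0.055     ]] [[ 0.56604327 -0.09254746  0.085     ]]
```

Call:
servo_tool(commands=[-0.06, 0, 0, 0, 0, 0, 0.03, -0.12, 0, 0, 0, 0, 0, 0.03, -0.18, 0, 0.03, 0, 0, 0, 0.03, -0.24, 0, 0.05, 0, 0, 0, 0.03, -0.24, 0, 0.05, 0, 0, 0, 0.03, -0.24, 0, 0.05, 0, 0, 0, 0.03])

```text
time: 3.5
tool_pos: [0.4909, -0.1997, 0.2015]
ee_rot: [-3.142, -0.001, 1.57]
wrist_force: [0.1, -0.0, 0.5]
width: 0.0298
finger_force: 0.0
```

Run:
```python
from h import *
o=robot.get_obs();print(o['time'],o['tool_pos'],o['ee_rot'],o['joint_positions'])
s=shot('wrist');cv2.imwrite('pics/w2.png',s['img'])
np.savez('w2.npz',E=s['E'],camera_matrix=s['camera_matrix'],k1=s['k1'])
c=s['img'][0:300,170:520];cv2.imwrite('pics/w2c.png',cv2.resize(c,None,fx=2,fy=2,interpolation=cv2.INTER_CUBIC))
```

```text
3.5 [ 0.49091106 -0.19966298  0.20149187] [-3.14152406e+00 -9.30820411e-04  1.57016692e+00] [-4.93797272e-01  4.62745664e-02  1.44364490e+00  7.90042087e-04
  1.65217425e+00 -4.93103872e-01]
```

View pics/w2c.png

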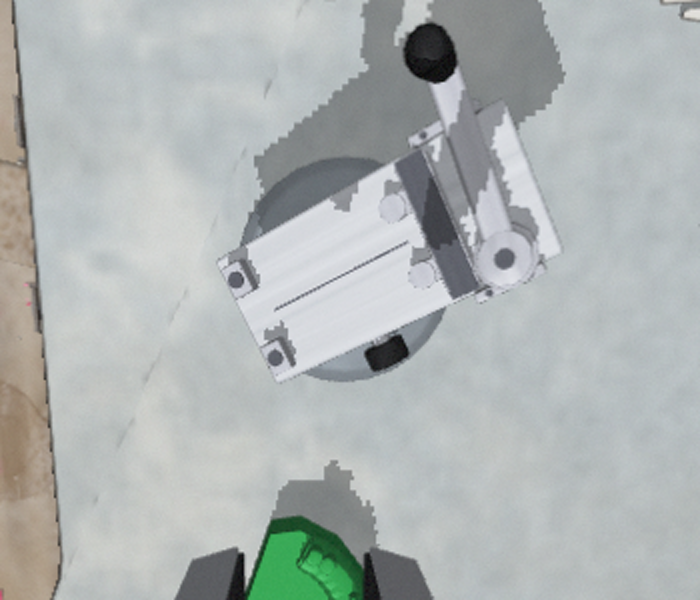

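The close view (crop at 2×, offset 170,0) shows the plate clearly:
- **Plate corners:** (219,262), (277,381), (562,252) and (504,101).
- **Lug holes:** (236,279) and (275,358).
- **Hub:** (504,258).
- **Knob:** (430,50), with the lever near home.

Next I'll fit the plate pose.

```bash
cat > fitp.py <<'E'
from h import *
from scipy.optimize import least_squares
d=np.load('w2.npz');s={k:d[k] for k in d};s['k1']=float(s['k1'])
px=np.array([(219,262),(277,381),(562,252),(504,101),(504,258)])/2+[170,0]
L=np.array([(-44,28,0),(-44,-28,0),(78,-28,0),(78,28,0),(60,-20,15)])/1e3
def RT(p): return Ro.from_euler('ZYX',[p[3],-p[4],p[5]]).as_matrix(),p[:3]
def res(p):
    R,t=RT(p);return np.r_[((proj(s,L@R.T+t)-px)/.7).ravel(),(p[2]-.066)/.002,p[5]/.01]
r=least_squares(res,[.51,-.12,.066,.47,.27,0],x_scale=[.01]*3+[.1]*3)
p=r.x
if __name__=='__main__':
    print(p[:3].round(4),np.degrees(p[3:]).round(2)); print((res(p)).round(2))
    R,t=RT(p)
    o,dd=ray(s,[(170+430/2,25.5)])
    # knob top centre ray: intersect with plane z=45mm of plate
    n=R[:,2]
    for z in (.036,.045):
        k=((t-o)@n+z)/(dd[0]@n);q=(o+dd[0]*k-t)@R;v=q-[.06,-.02,z];print('knob',q.round(4),np.hypot(*v[:2]),np.degrees(np.arctan2(v[0],v[1])))
    print('lughole pix',proj(s,np.array([(-.037,.017,.008),(-.037,-.017,.008)])@R.T+t)-[170,0])
    np.save('plate.npy',p)
E
python3 fitp.py
```

```text
[ 0.5055 -0.1212  0.0604] [26.18 17.98 -0.19]
[-1.38 -1.42  0.86  1.57  0.56  0.61 -0.25 -1.09  0.18  0.62 -2.81 -0.33]
knob [0.0641 0.0473 0.036 ] 0.06740327152401503 3.5038794170376186
knob [0.0647 0.0457 0.045 ] 0.06582188673869481 4.090885410352894
lughole pix [[118.18977049 139.97807109]
 [137.25162944 178.62316653]]
```

```bash
python3 -c "
import cv2
a=cv2.imread('pics/scene0.png')[252:322,355:405];cv2.imwrite('pics/c2.png',cv2.resize(a,None,fx=8,fy=8,interpolation=cv2.INTER_CUBIC))"
```

```text
(no output)
```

View pics/c2.png

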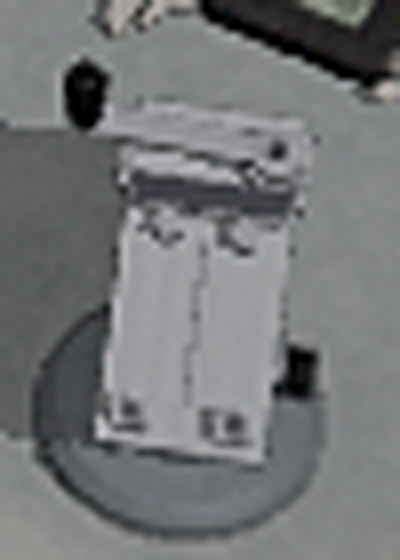

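The enlarged scene crop (8×, offset 355,252) shows the lug-end corners at (97,436) and (268,455), the hub dot at (280,150) and the knob top at (88,65). I'll fit both views jointly.

```bash
cat > fit2.py <<'E'
from fitp import *
s2=shot('scene')
q=np.array([(97,436),(268,455),(280,150),(312,135)])/8+[355,252]-0.4
L2=np.array([(-44,28,0),(-44,-28,0),(60,-20,15),(78,-28,0)])/1e3
def res2(p):
    R,t=RT(p);off=p[6:9]
    return np.r_[((proj(s,L@R.T+t)-px)/.7).ravel(),((proj(s2,L2@R.T+t+off)-q)/.7).ravel(),(p[2]-.066)/.002,p[5]/.01,off/.002]
p=least_squares(res2,[.51,-.12,.066,.47,.27,0,0,0,0],x_scale=[.01]*3+[.1]*3+[.01]*3).x
print(p[:3].round(4),np.degrees(p[3:6]).round(2),p[6:].round(4));print(res2(p).round(2))
np.save('plate.npy',p[:6])
E
python3 fit2.py
```

```text
[ 0.5055 -0.1212  0.0602] [26.14 17.26 -0.18] [ 0.0022 -0.0009  0.0009]
[-1.59 -1.4   0.65  1.7   0.51  0.54 -0.05 -0.76  0.65  0.37 -0.13  0.45
 -0.37  1.6   0.32  0.47 -0.76 -1.9  -2.89 -0.31  1.08 -0.44  0.44]
```

```bash
cat > plan.py <<'E'
from h import *
p=np.load('plate.npy')
Rp=Ro.from_euler('ZYX',[p[3],-p[4],p[5]]).as_matrix();tp=p[:3]
TX=np.array([[0,1,0],[1,0,0],[0,0,-1.]]).T  # tool axes in plate frame at phi=0: x->py, y->px, z->-n
def pose(xyz,phi):
    "plate-frame TCP mm; phi = turn deg about plate normal from (tool x = plate y)"
    M=np.eye(4);M[:3,:3]=Rp@Ro.from_euler('z',phi,degrees=True).as_matrix()@TX;M[:3,3]=tp+Rp@(np.array(xyz)/1e3);return M
def rel(M,cur=None):
    D=np.linalg.inv(tool() if cur is None else cur)@M
    return np.r_[D[:3,3].round(4),np.degrees(Ro.from_matrix(D[:3,:3]).as_rotvec()).round(2)].tolist()
def inplate(M=None):
    M=tool() if M is None else M
    R=Rp.T@M[:3,:3]@TX.T
    return ((Rp.T@(M[:3,3]-tp))*1e3).round(1),Ro.from_matrix(R).as_euler('ZYX',degrees=True).round(2)
def knob(a,z=28): a=np.radians(a);return (60+66*np.sin(a),-20+66*np.cos(a),z)
E
python3 - <<'E'
from plan import *
print(inplate());print(rel(pose(knob(4,95),0)));print(pose(knob(4,95),0)[:3,3])
E
```

```text
(array([ -2.4, -63.9, 149.6]), array([-27.04,  15.45,  -7.61]))
[0.1337, 0.024, 0.0326, -16.91, 3.78, -25.81]
[ 0.51533536 -0.06501855  0.16997016]
```

Call:
servo_tool(commands=[0.067, 0.012, 0.016, -8.5, 1.9, -12.9, 0.03, 0.134, 0.024, 0.033, -16.9, 3.8, -25.8, 0.03, 0.134, 0.024, 0.033, -16.9, 3.8, -25.8, 0.03, 0.134, 0.024, 0.033, -16.9, 3.8, -25.8, 0.03, 0.134, 0.024, 0.033, -16.9, 3.8, -25.8, 0.03])

```text
time: 4.22
tool_pos: [0.5156, -0.0659, 0.1699]
ee_rot: [2.841, 0.003, 2.023]
wrist_force: [-0.2, -0.5, 0.4]
width: 0.0297
finger_force: 0.0
```

Run:
```python
from plan import *
print(inplate())
s=shot('wrist');I=s['img'].copy()
K=np.array([(*knob(4,47)[:2],47),(*knob(4,13)[:2],13),(60,-20,15),(-44,28,0),(-44,-28,0),(78,-28,0),(78,28,0),(-31,10.5,8),(-31,-10.5,8),(0,0,0)])/1e3
for q in proj(s,K@Rp.T+tp): 
    print(q.round(1)); cv2.circle(I,tuple(int(v) for v in q.round()),3,(0,255,0),1) if abs(q).max()<900 else 0
np.savez('w3.npz',E=s['E'],camera_matrix=s['camera_matrix'],k1=s['k1'])
cv2.imwrite('pics/w3.png',I)
```

```text
(array([64.4, 45. , 95. ]), array([-0.16,  0.06, -0.06]))
[321.2 268.8]
[321.3 253.2]
[315.2 341.3]
[172.9 272. ]
[180.1 341.3]
[339.  340.9]
[339.7 271.6]
[189.1 298.5]
[191.6 325.1]
[235.4 307.3]
```

View pics/w3.png

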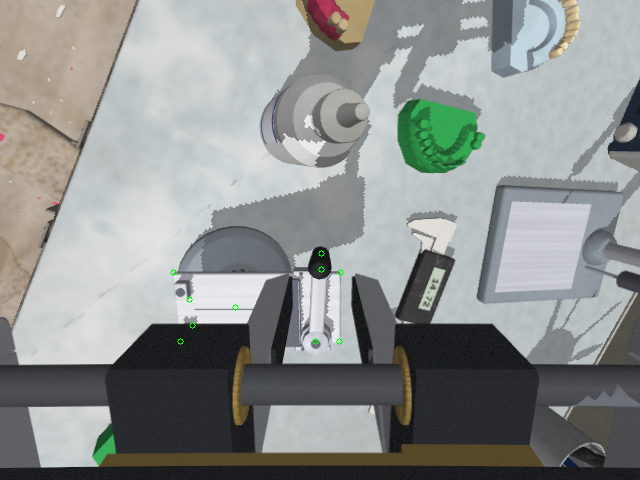

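The predicted marks land on the knob (320,268), hub (315,341) and plate corners, so the pose is good. Now I'll descend so the fingers straddle the knob.

Call:
servo_tool(commands=[0.001, 0, 0.03, 0, 0, 0, 0.03, 0.001, 0, 0.055, 0, 0, 0, 0.03, 0.001, 0, 0.067, 0, 0, 0, 0.03, 0.001, 0, 0.067, 0, 0, 0, 0.022, 0.001, 0, 0.067, 0, 0, 0, 0.022])

```text
time: 4.9
tool_pos: [0.5331, -0.057, 0.1058]
ee_rot: [2.84, 0.003, 2.024]
wrist_force: [0.1, 0.4, 0.4]
width: 0.0224
finger_force: 0.0
```

Run:
```python
from plan import *
print(inplate(),robot.get_obs()['width'])
c=tool()
# lever is at ~4deg now; track: a from 4 to 92 in steps of 11
for a in [12,22,32,42,52,62,72,82,92,94]: print(rel(pose(knob(a),-(a-4)),c))
```

```text
(array([64.2, 45.5, 27.9]), array([-0.13,  0.01, -0.04])) 0.022362578573407014
[-0.0009, 0.0096, -0.0001, -0.01, 0.04, 7.87]
[-0.0042, 0.0206, -0.0001, -0.0, 0.04, 17.87]
[-0.0094, 0.0308, -0.0001, -0.0, 0.04, 27.87]
[-0.0163, 0.04, -0.0001, 0.0, 0.04, 37.87]
[-0.0247, 0.0479, -0.0001, 0.01, 0.04, 47.87]
[-0.0344, 0.0542, -0.0001, 0.01, 0.04, 57.87]
[-0.0449, 0.0587, -0.0001, 0.02, 0.04, 67.87]
[-0.0561, 0.0613, -0.0001, 0.02, 0.04, 77.87]
[-0.0676, 0.062, -0.0001, 0.02, 0.04, 87.87]
[-0.0699, 0.0618, -0.0001, 0.02, 0.04, 89.87]
```

Call:
servo_tool(commands=[-0.0009, 0.0096, 0, 0, 0, 7.9, 0.021, -0.0042, 0.0206, 0, 0, 0, 17.9, 0.021, -0.0094, 0.0308, 0, 0, 0, 27.9, 0.021, -0.0163, 0.04, 0, 0, 0, 37.9, 0.021, -0.0247, 0.0479, 0, 0, 0, 47.9, 0.021, -0.0344, 0.0542, 0, 0, 0, 57.9, 0.021, -0.0449, 0.0587, 0, 0, 0, 67.9, 0.021, -0.0561, 0.0613, 0, 0, 0, 77.9, 0.021, -0.0676, 0.062, 0, 0, 0, 87.9, 0.021, -0.0676, 0.062, 0, 0, 0, 87.9, 0.021])

```text
time: 6.15
tool_pos: [0.6159, -0.0921, 0.1243]
ee_rot: [3.126, -0.301, 0.494]
wrist_force: [-0.6, 0.7, -0.1]
width: 0.0209
finger_force: 0.0
```

Run:
```python
from plan import *
print(inplate())
o=robot.get_obs();print(o['wrist_force'],o['finger_force'],rel(pose(knob(94),-90)),rel(pose(knob(96.5),-91)))
s=shot('wrist');b=[r for r in spotter.trace('lever_knob',s)[:2]];print([(r['conf'],r['box']) for r in b])
for a in (80,85,88,91.7): print(a,proj(s,(np.array([(*knob(a,47)[:2],45)])/1e3)@Rp.T+tp))
cv2.imwrite('pics/w4.png',s['img'])
```

```text
(array([125.9, -22.5,  27.9]), array([-8.794e+01, -6.000e-02, -0.000e+00]))
[-0.59342419  0.65130736 -0.09727123] 0.0 [-0.0001, 0.0021, -0.0001, 0.06, -0.0, 2.06] [-0.0005, 0.0049, -0.0001, 0.06, -0.0, 3.06]
[(0.76, [297.6, 284.8, 33.1, 134.9])]
80 [[291.42787035 318.04565147]]
85 [[304.63021576 316.89439656]]
88 [[312.59918289 316.71555825]]
91.7 [[322.42679819 317.02545703]]
```

Call:
servo_tool(commands=[0, 0.002, 0, 0, 0, 2, 0.021, -0.0005, 0.004, 0, 0, 0, 3, 0.021, -0.0005, 0.005, 0, 0, 0, 3, 0.021, -0.0005, 0.005, 0, 0, 0, 3, 0.021])

```text
time: 6.75
tool_pos: [0.6171, -0.0953, 0.1231]
ee_rot: [-3.138, -0.3, 0.438]
wrist_force: [-0.1, 2.9, 2.5]
width: 0.0211
finger_force: 1.7
```

Run:
```python
from plan import *
print(inplate())
s=shot('wrist');b=[r for r in spotter.trace('lever_knob',s)[:2]];print([(r['conf'],r['box']) for r in b])
for a in (85,88,91.7): print(a,proj(s,(np.array([(*knob(a,47)[:2],45)])/1e3)@Rp.T+tp))
```

```text
(array([125.2, -25.9,  26.8]), array([-9.1e+01,  1.0e-01, -5.0e-02]))
[(0.62, [296.5, 283.8, 38.1, 138.3])]
85 [[296.5511123  317.41237219]]
88 [[304.54213662 316.84707573]]
91.7 [[314.43777859 316.68276047]]
```

Call:
servo_tool(commands=[0, -0.0045, 0.001, 0, 0, 0, 0.024, 0, -0.0045, -0.03, 0, 0, 0, 0.03, 0, -0.0045, -0.09, 0, 0, 0, 0.03, 0, -0.0045, -0.12, 0, 0, 0, 0.06, 0, -0.0045, -0.12, 0, 0, 0, 0.09])

```text
time: 7.48
tool_pos: [0.5842, -0.1086, 0.2408]
ee_rot: [3.138, -0.304, 0.438]
wrist_force: [0.0, 0.8, 0.3]
width: 0.0463
finger_force: 0.0
```

Run:
```python
from plan import *
print(inplate(),robot.get_obs()['joint_positions'].round(3).tolist() if hasattr(robot.get_obs()['joint_positions'],'round') else robot.get_obs()['joint_positions'])
s=shot('wrist');cv2.imwrite('pics/w5.png',s['img'])
c=(.487,.130);th=187.58
M=np.eye(4);M[:3,:3]=Ro.from_euler('z',th-90-0,degrees=True).as_matrix()@np.diag([1,-1,-1.]);
M[:3,:3]=Ro.from_euler('z',97.6,degrees=True).as_matrix()@np.diag([1,-1,-1.]);M[:3,3]=[.487,.07,.26]
print(rel(M)); print(M)
for k,v in dict(seat=(0,0,21)).items(): print(pose(v,180)[:3,3])
```

```text
(array([126.4, -23.8, 149.8]), array([-91.  ,  -0.31,   0.14])) [-0.408, 0.006, 1.438, 0.224, 1.492, 0.731]
[-0.0049, -0.202, -0.0246, 10.85, -14.88, -71.97]
[[-0.13225639  0.99121554  0.          0.487     ]
 [ 0.99121554  0.13225639  0.          0.07      ]
 [ 0.          0.         -1.          0.26      ]
 [ 0.          0.          0.          1.        ]]
[ 0.49992187 -0.123898    0.08026767]
```

Call:
servo_tool(commands=[-0.005, -0.202, -0.025, 10.85, -14.88, -71.97, 0.09, -0.005, -0.202, -0.025, 10.85, -14.88, -71.97, 0.09, -0.005, -0.202, -0.025, 10.85, -14.88, -71.97, 0.09, -0.005, -0.202, -0.025, 10.85, -14.88, -71.97, 0.09, -0.005, -0.202, -0.025, 10.85, -14.88, -71.97, 0.09, -0.005, -0.202, -0.025, 10.85, -14.88, -71.97, 0.09, -0.005, -0.202, -0.025, 10.85, -14.88, -71.97, 0.09, -0.005, -0.202, -0.025, 10.85, -14.88, -71.97, 0.09, -0.005, -0.202, -0.025, 10.85, -14.88, -71.97, 0.09])

```text
time: 8.65
tool_pos: [0.4861, 0.0705, 0.2588]
ee_rot: [-3.138, -0.002, 1.702]
wrist_force: [0.3, -0.8, 0.0]
width: 0.0901
finger_force: 0.0
```

Run:
```python
from plan import *
o=robot.get_obs();print(o['tool_pos'],o['ee_rot'],o['joint_positions'],o['width'])
s=shot('wrist');cv2.imwrite('pics/w6.png',s['img'])
for r in spotter.trace('lower_cast',s):
    m=r['region'].astype('uint8')
    if cv2.mean(s['img'],m)[2]>150:
        x,f=fitcast(s,m,[.487,.13,3.26]);print(x,f,r['box'],np.degrees(x[2]),r['conf'])
        # colour mask alternative
        hsv=cv2.cvtColor(s['img'],cv2.COLOR_BGR2HSV);b=[int(v) for v in r['box']]
        g=(hsv[...,1]>70).astype('uint8');mm=np.zeros_like(g);mm[b[1]-8:b[1]+b[3]+8,b[0]-8:b[0]+b[2]+8]=1
        n,l,st,_=cv2.connectedComponentsWithStats(g*mm);k=1+st[1:,4].argmax()
        x2,f2=fitcast(s,l==k,x);print('col',x2,f2,np.degrees(x2[2]),st[k])
        x=x2
        I=s['img'].copy()
        for z,cc in((0,(255,0,0)),(.022,(0,255,0))):
            P=np.c_[OUT,0*OUT[:,0]+z]@Ro.from_euler('z',x[2]).as_matrix().T+[x[0],x[1],0]
            cv2.polylines(I,[proj(s,P).round().astype('int32')],True,cc,1)
        u,v=proj(s,[[x[0],x[1],.02]])[0].astype(int)
        cv2.imwrite('pics/w6c.png',cv2.resize(I[max(v-70,0):v+70,u-90:u+90],None,fx=4,fy=4,interpolation=cv2.INTER_CUBIC));break
```

```text
[0.48609452 0.07047864 0.25875512] [-3.13774374e+00 -2.19349154e-03  1.70224334e+00] [ 0.02725625 -0.04594923  1.42329961  0.0018166   1.76829814 -0.10384215] 0.09011186249640027
[0.48660015 0.13046846 3.2618043 ] 0.049711934156378645 [303.6, 122.4, 54.5, 72.6] 186.88762019253818 0.62
col [0.48660015 0.13046846 3.2618043 ] 0.05345854496291158 186.88762019253818 [ 303  123   58   71 3029]
```

View pics/w6c.png

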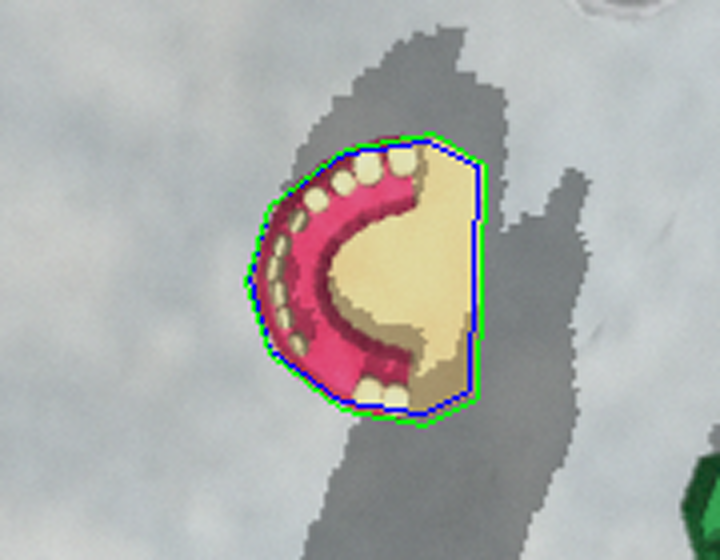

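The fitted outline matches the cast tightly: heel on the right, front on the left, and two teeth missing at the lower left. Next is the grasp move.

Run:
```python
from plan import *
for z in (.1,.021):
    M=np.eye(4);M[:3,:3]=Ro.from_euler('z',96.9,degrees=True).as_matrix()@np.diag([1,-1,-1.]);M[:3,3]=[.4866,.1305,z];print(rel(M))
```

```text
[0.0594, 0.0087, 0.1598, -0.13, -0.12, 0.65]
[0.0592, 0.0088, 0.2388, -0.13, -0.12, 0.65]
```

Call:
servo_tool(commands=[0.059, 0.0087, 0.02, -0.1, -0.1, 0.65, 0.092, 0.059, 0.0087, 0.08, -0.1, -0.1, 0.65, 0.092, 0.059, 0.0087, 0.14, -0.1, -0.1, 0.65, 0.092, 0.059, 0.0087, 0.19, -0.1, -0.1, 0.65, 0.092, 0.059, 0.0088, 0.22, -0.1, -0.1, 0.65, 0.092, 0.059, 0.0088, 0.239, -0.1, -0.1, 0.65, 0.092, 0.059, 0.0088, 0.239, -0.1, -0.1, 0.65, 0.092])

```text
time: 9.62
tool_pos: [0.4854, 0.1299, 0.0198]
ee_rot: [-3.138, 0.0, 1.692]
wrist_force: [-0.4, -0.8, 0.9]
width: 0.0921
finger_force: 0.0
```

Call:
servo_tool(commands=[0, 0, 0, 0, 0, 0, 0.07, 0, 0, 0, 0, 0, 0, 0.06, 0, 0, 0, 0, 0, 0, 0.05, 0, 0, 0, 0, 0, 0, 0.05, 0, 0, 0, 0, 0, 0, 0.05, 0, 0, 0, 0, 0, 0, 0.05])

```text
time: 10.38
tool_pos: [0.4877, 0.1306, 0.0223]
ee_rot: [3.139, -0.0, 1.693]
wrist_force: [-0.3, 0.0, 4.2]
width: 0.0592
finger_force: 30.1
```

Call:
servo_tool(commands=[0, 0, -0.02, 0, 0, 0, 0.05, 0, 0, -0.05, 0, 0, 0, 0.05, 0, 0, -0.05, 0, 0, 0, 0.05, 0, 0, -0.05, 0, 0, 0, 0.05])

```text
time: 10.88
tool_pos: [0.4859, 0.1303, 0.07]
ee_rot: [-3.139, 0.0, 1.693]
wrist_force: [0.0, -0.6, -1.6]
width: 0.0589
finger_force: 29.9
```

Run:
```python
from plan import *
o=robot.get_obs();print(o['tool_pos'],o['ee_rot'],o['width'],o['finger_force'],o['wrist_force'])
s=shot('wrist');a=s['img'][230:430,200:460];cv2.imwrite('pics/w7c.png',cv2.resize(a,None,fx=3,fy=3,interpolation=cv2.INTER_CUBIC))
```

```text
[0.48592144 0.13033989 0.06995673] [-3.13937357e+00  4.43487908e-05  1.69305911e+00] 0.058938862647949966 29.92301199148642 [ 0.04173336 -0.57539172 -1.55512374]
```

View pics/w7c.png

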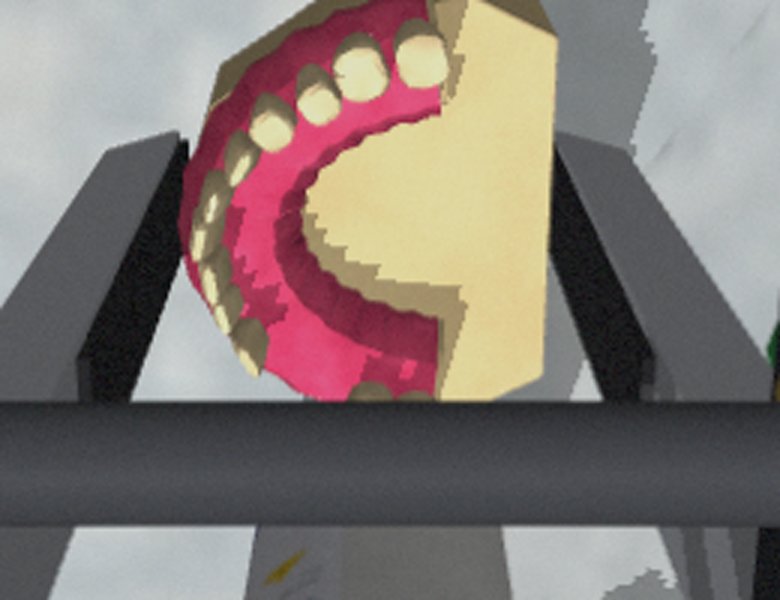

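The cast is held squarely between the pads, heel against the right pad. Its heel-top corners are at about (385.7,243.3) and (381,355) in full-image pixels. I'll check its pose in the hand and plan the placement.

Run:
```python
from plan import *
s=snapshot('wrist');s['E']=np.array(s['hand_eye'])  # tool coordinates
for z in (-.001,.001): print(onz(s,[(200+557/3,230+40/3),(200+543/3,230+375/3)],z).round(4).tolist())
print(inplate())
for v in ((0,0,150),(2,0,60),(2,0,27)): print(pose(v,180)[:3,3].round(4),rel(pose(v,180)))
```

```text
[[0.0295, 0.0296, -0.001], [-0.0273, 0.0297, -0.001]]
[[0.029, 0.03, 0.001], [-0.0285, 0.0301, 0.001]]
(array([ 91.5, 234.6, -17.9]), array([-19.94,  16.53,  -5.65]))
[ 0.4654 -0.1404  0.2035] [-0.2662, -0.0535, -0.1337, 3.79, 24.48, 159.19]
[ 0.4912 -0.128   0.1181] [-0.2571, -0.0261, -0.0484, 3.79, 24.48, 159.19]
[ 0.5    -0.1238  0.0866] [-0.254, -0.0167, -0.017, 3.79, 24.48, 159.19]
```

Call:
servo_tool(commands=[0, 0, -0.06, 0, 0, 10, 0.05, 0, 0, -0.12, 0, 0, 20, 0.05, 0, 0, -0.17, 0, 0, 30, 0.05, -0.04, -0.008, -0.18, 0, 0, 40, 0.05, -0.08, -0.016, -0.18, 0, 0, 50, 0.05, -0.12, -0.024, -0.18, 0, 0, 60, 0.05, -0.16, -0.032, -0.18, 0, 0, 70, 0.05, -0.2, -0.04, -0.18, 0, 0, 80, 0.05, -0.24, -0.048, -0.18, 0, 0, 90, 0.05, -0.266, -0.0535, -0.18, 0, 0, 100, 0.05])

```text
time: 12.22
tool_pos: [0.4655, -0.1416, 0.2498]
ee_rot: [-3.141, 0.002, -0.06]
wrist_force: [0.6, 0.2, -1.8]
width: 0.0597
finger_force: 29.9
```

Run:
```python
from plan import *
o=robot.get_obs();print(o['tool_pos'],o['ee_rot'],o['width'],o['finger_force'],np.degrees(o['joint_positions']).round(1))
print(rel(pose((1,.5,120),180)))
```

```text
[ 0.4654716  -0.14161394  0.24975171] [-3.14063300e+00  2.41878906e-03 -5.96162193e-02] 0.059683783528807204 29.917658997292165 [-23.6  -3.3  83.2   0.  100.2  69.8]
[0.0084, -0.0063, 0.0746, 15.56, 9.42, 59.98]
```

Call:
servo_tool(commands=[0.0014, -0.001, 0.012, 2.6, 1.57, 10, 0.05, 0.0028, -0.002, 0.025, 5.2, 3.14, 20, 0.05, 0.0042, -0.003, 0.037, 7.8, 4.7, 30, 0.05, 0.0056, -0.004, 0.05, 10.4, 6.3, 40, 0.05, 0.007, -0.005, 0.062, 13, 7.8, 50, 0.05, 0.0084, -0.0063, 0.0746, 15.56, 9.42, 60, 0.05, 0.0084, -0.0063, 0.0746, 15.56, 9.42, 60, 0.05, 0.0084, -0.0063, 0.0746, 15.56, 9.42, 60, 0.05])

```text
time: 13.22
tool_pos: [0.475, -0.1343, 0.1769]
ee_rot: [-2.839, -0.005, -1.106]
wrist_force: [-0.1, 0.1, -1.6]
width: 0.0594
finger_force: 29.9
```

Run:
```python
from plan import *
o=robot.get_obs();print(o['width'],o['finger_force'],np.degrees(o['joint_positions']).round(1));print(inplate())
s=shot('wrist');I=s['img'].copy()
K=np.array([(-44,28,0),(-44,-28,0),(78,-28,0),(78,28,0),(60,-20,15),(-31,23.5,8),(-31,-23.5,8)])/1e3
for q in proj(s,K@Rp.T+tp):
    print(q.round(1)); cv2.circle(I,tuple(int(v) for v in q.round()),3,(0,255,0),1) if abs(q).max()<900 else 0
np.savez('w8.npz',E=s['E'],camera_matrix=s['camera_matrix'],k1=s['k1'])
cv2.imwrite('pics/w8.png',I)
c=tool()
for z in (60,35,27,24,22): print(z,rel(pose((1,.5,z),180),c))
```

```text
0.05938730392245948 29.92598262790125 [-32.6 -10.5  99.6  14.8  81.8 119.8]
(array([  3. ,   1.3, 121.3]), array([-1.7945e+02,  8.0000e-02, -3.0000e-02]))
[380.3 270. ]
[383.9 200.9]
[225.  199.2]
[228.7 268.6]
[245.  213.2]
[365.5 267.7]
[367.9 208.2]
60 [0.0006, 0.0025, 0.0616, -0.11, -0.01, 0.54]
35 [0.0006, 0.0026, 0.0866, -0.11, -0.01, 0.54]
27 [0.0006, 0.0026, 0.0946, -0.11, -0.01, 0.54]
24 [0.0006, 0.0026, 0.0976, -0.11, -0.01, 0.54]
22 [0.0006, 0.0026, 0.0996, -0.11, -0.01, 0.54]
```

View pics/w8.png

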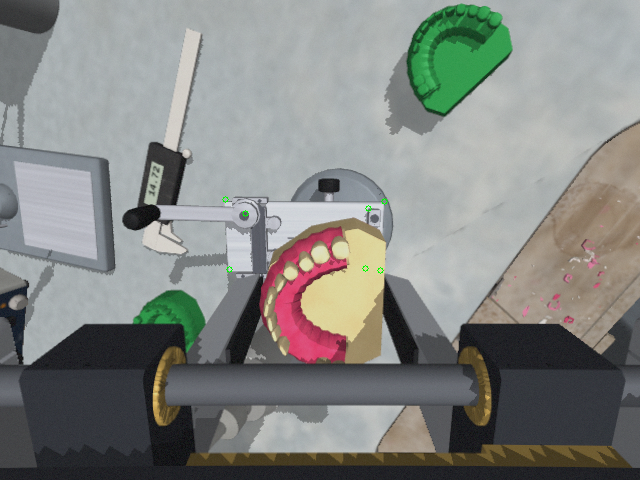

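Run:
```python
import cv2,numpy as np
g=lambda f:cv2.cvtColor(cv2.imread(f),cv2.COLOR_BGR2GRAY).astype(int)
a=g('pics/w8.png')
for c in (290,345,365): print('w8 col',c,a[192:210,c-2:c+3].mean(1).round().astype(int).tolist(),'from192')
for r in (206,214): print('w8 row',r,a[r,376:396].tolist(),'from376')
for r in (240,255): print('w8 row',r,a[r,216:236].tolist(),'from216')
b=g('pics/w3.png')
for c in (200,225,245): print('w3 col',c,b[262:282,c-2:c+3].mean(1).round().astype(int).tolist(),'from262')
for r in (285,310,318): print('w3 row',r,b[r,168:186].tolist(),'from168')
for r in (285,310): print('w3 row',r,b[r,330:350].tolist(),'from330')
```

```text
w8 col 290 [182, 181, 179, 180, 174, 169, 160, 149, 147, 121, 185, 210, 214, 218, 216, 214, 211, 212] from192
w8 col 345 [146, 146, 146, 145, 145, 146, 146, 146, 147, 128, 164, 200, 213, 218, 216, 216, 214, 212] from192
w8 col 365 [151, 149, 150, 150, 151, 149, 150, 150, 151, 130, 161, 192, 212, 217, 190, 203, 202, 196] from192
w8 row 206 [216, 217, 217, 217, 216, 218, 217, 196, 144, 136, 135, 136, 126, 95, 172, 184, 186, 185, 185, 183] from376
w8 row 214 [173, 198, 200, 194, 162, 205, 204, 163, 139, 135, 136, 134, 136, 136, 126, 103, 132, 181, 182, 182] from376
w8 row 240 [173, 171, 173, 172, 174, 174, 173, 175, 176, 177, 180, 199, 203, 203, 204, 204, 204, 203, 204, 202] from216
w8 row 255 [128, 125, 124, 124, 122, 122, 122, 120, 122, 121, 121, 188, 208, 208, 206, 208, 207, 208, 207, 206] from216
w3 col 200 [153, 145, 151, 161, 155, 154, 153, 162, 163, 128, 96, 129, 182, 226, 231, 230, 228, 228, 228, 228] from262
w3 col 225 [112, 115, 112, 112, 109, 106, 102, 102, 101, 92, 90, 135, 187, 228, 232, 231, 229, 228, 229, 227] from262
w3 col 245 [109, 106, 102, 101, 99, 99, 98, 93, 81, 78, 89, 141, 189, 229, 231, 231, 229, 228, 228, 228] from262
w3 row 285 [208, 207, 204, 206, 203, 199, 200, 216, 212, 214, 216, 216, 217, 216, 216, 218, 216, 183] from168
w3 row 310 [209, 208, 207, 209, 208, 209, 209, 208, 208, 224, 233, 231, 232, 232, 231, 231, 232, 232] from168
w3 row 318 [205, 205, 204, 202, 202, 203, 204, 202, 197, 207, 226, 232, 233, 233, 233, 225, 180, 147] from168
w3 row 285 [165, 227, 229, 230, 230, 230, 231, 231, 228, 211, 174, 192, 193, 195, 195, 194, 196, 197, 197, 194] from330
w3 row 310 [228, 228, 228, 229, 229, 228, 229, 228, 224, 201, 168, 191, 191, 191, 192, 190, 192, 192, 193, 194] from330
```

```bash
cat > fit3.py <<'E'
from h import *
from scipy.optimize import least_squares
def ld(f):
    d=np.load(f);s={k:d[k] for k in d};s['k1']=float(s['k1']);return s
S=[ld(f) for f in('w2.npz','w3.npz','w8.npz')]; s0=snapshot('wrist');H=np.array(s0['hand_eye'])
TM=[s['E']@np.linalg.inv(H) for s in S]
px=np.array([(219,262),(277,381),(562,252),(504,101)])/2+[170,0]-.25
C={'a':(-44,28,0),'b':(-44,-28,0),'c':(78,-28,0),'d':(78,28,0),'h':(60,-20,15)};C={k:np.array(v)/1e3 for k,v in C.items()}
# (view, end1,end2, axis fixed (0=col given,1=row given), given, observed)
ed=[(1,'a','d',0,200,273.9),(1,'a','d',0,225,273.8),(1,'a','b',1,310,176.7),(1,'a','b',1,318,177.6),(1,'c','d',1,310,339.4),
    (2,'b','c',0,345,202.7),(2,'b','c',0,290,202.2),(2,'b','a',1,206,383.3),(2,'c','d',1,255,226.7),(2,'c','d',1,240,226.5)]
def RT(p): return Ro.from_euler('ZYX',[p[3],-p[4],p[5]]).as_matrix(),p[:3]
def res(p):
    R,t=RT(p);D=np.eye(4);D[:3,:3]=Ro.from_rotvec(p[9:12]).as_matrix();D[:3,3]=p[6:9]
    V=[dict(s,E=T_@D@H) for s,T_ in zip(S,TM)]
    r=list(((proj(V[0],np.array([C[k] for k in 'abcd'])@R.T+t)-px)/.7).ravel())
    for v,e,f,ax,g,ob in ed:
        A,B=proj(V[v],np.array([C[e],C[f]])@R.T+t);k=(g-A[ax])/(B[ax]-A[ax]);r.append((A[1-ax]+k*(B[1-ax]-A[1-ax])-ob)/.5)
    return np.r_[r,(p[2]-.066)/.003,p[5]/.01,p[6:9]/.0015,p[9:12]/.005]
p=least_squares(res,np.r_[np.load('plate.npy')[:6],np.zeros(6)],x_scale=[.01]*3+[.1]*3+[.01]*6).x
print(p[:3].round(4),np.degrees(p[3:6]).round(2),p[6:9].round(4),np.degrees(p[9:]).round(2));print(res(p).round(1))
o=np.load('plate.npy');R,t=RT(o);print('shift in old plate frame mm',((p[:3]-o[:3])@R*1e3).round(2))
np.save('plate3.npy',p[:6])
E
python3 fit3.py
```

```text
[ 0.5054 -0.1207  0.0604] [26.1  17.92  0.21] [0.0011 0.0001 0.0011] [-0.03 -0.07  0.17]
[-2.1 -0.3  0.7  2.7  0.8  1.4 -0.3 -0.6 -1.  -0.9  0.2  0.1  0.7 -0.3
 -0.  -0.1  0.5 -0.7 -1.9  0.4  0.8  0.   0.7 -0.1 -0.3  0.6]
shift in old plate frame mm [0.18 0.52 0.1 ]
```

```bash
cp plate3.npy plate.npy
python3 - <<'E'
from plan import *
print(inplate());c=tool()
for z in (60,35,27,24,22): print(z,rel(pose((.8,1.3,z),180),c))
E
```

```text
(array([  4.8,   1.2, 121.7]), array([-179.44,   -0.53,    0.4 ]))
60 [-0.0005, 0.0034, 0.0617, 0.53, -0.41, 0.56]
35 [-0.0007, 0.0032, 0.0867, 0.53, -0.41, 0.56]
27 [-0.0008, 0.0031, 0.0947, 0.53, -0.41, 0.56]
24 [-0.0008, 0.0031, 0.0977, 0.53, -0.41, 0.56]
22 [-0.0008, 0.0031, 0.0997, 0.53, -0.41, 0.56]
```

Call:
servo_tool(commands=[-0.0005, 0.0034, 0.03, 0.5, -0.4, 0.55, 0.05, -0.0005, 0.0034, 0.06, 0.5, -0.4, 0.55, 0.05, -0.0007, 0.0032, 0.08, 0.5, -0.4, 0.55, 0.05, -0.0008, 0.0031, 0.09, 0.5, -0.4, 0.55, 0.05, -0.0008, 0.0031, 0.0955, 0.5, -0.4, 0.55, 0.05, -0.0008, 0.0031, 0.0955, 0.5, -0.4, 0.55, 0.05])

```text
time: 14.08
tool_pos: [0.4984, -0.1229, 0.0867]
ee_rot: [-2.829, 0.003, -1.115]
wrist_force: [-3.6, 0.2, 3.3]
width: 0.0595
finger_force: 30.1
```

Run:
```python
from plan import *
o=robot.get_obs();print(inplate(),Rp.T@o['wrist_force'],o['width'])
```

```text
(array([ 1.1,  1.2, 27.3]), array([1.7998e+02, 1.0000e-02, 6.0000e-02])) [-1.91612713  1.77847535  4.12331701] 0.059462898117155744
```

Call:
servo_tool(commands=[0, 0, 0.001, 0, 0, 0, 0.05, 0, 0, 0.0015, 0, 0, 0, 0.05, 0, 0, 0.0015, 0, 0, 0, 0.05])

```text
time: 14.45
tool_pos: [0.4984, -0.123, 0.0866]
ee_rot: [-2.829, 0.002, -1.115]
wrist_force: [-8.8, 0.4, 11.3]
width: 0.0596
finger_force: 30.3
```

Run:
```python
from plan import *
o=robot.get_obs();print(inplate(),Rp.T@o['wrist_force'],Rp.T@o['wrist_torque'],o['width'])
# cast top surface (yellow) silhouettes in side/scene: seat check
for n in('side','scene','wrist'):
    s=shot(n);cv2.imwrite(f'pics/{n}9.png',s['img'])
    for r in spotter.trace('lower_cast',s):
        m=r['region'].astype('uint8')
        if cv2.mean(s['img'],m)[2]>90:
            Hm=cv2.convexHull(np.argwhere(m)[:,::-1].astype('int32'))[:,0]
            print(n,r['conf'],r['box'])
            for z in (0,4):
                V=np.array([(x*1e3,y*1e3,h) for x,y in OUT for h in (0,22)]+[(-5,33,41)])[:-1]
                q=proj(s,((V+[2.4,0,z])/1e3)@Rp.T+tp);print(z,q.min(0).round(1),q.max(0).round(1))
```

```text
(array([ 1.1,  1.1, 27.2]), array([ 1.7999e+02, -0.0000e+00,  8.0000e-02])) [-3.8139252   4.308747   13.13388427] [ 0.94776096  1.10978699 -0.10725952] 0.059611900370133565
side 0.9 [386.9, 207.4, 22.0, 29.0]
0 [383.4 213.7] [408.4 235.7]
4 [383.9 212.4] [409.  234.4]
side 0.43 [350.9, 190.2, 27.6, 24.1]
0 [383.4 213.7] [408.4 235.7]
4 [383.9 212.4] [409.  234.4]
scene 0.51 [372.5, 280.2, 10.6, 3.3]
0 [363.8 278.3] [392.3 304.7]
4 [363.9 277.8] [392.5 304.2]
wrist 0.7 [258.7, 216.6, 129.7, 146.2]
0 [256.5 209.5] [385.9 359.4]
4 [255.1 210.8] [387.3 363.8]
```

Run:
```python
from plan import *
g=cv2.cvtColor(cv2.imread('pics/wrist9.png'),cv2.COLOR_BGR2GRAY).astype(int)
s=shot('wrist')
for dz in (0,5):
    q=proj(s,(np.array([(78,-28,dz),(78,0,dz),(78,28,dz),(-44,-28,dz),(-44,28,dz),(60,-20,15+dz)])/1e3)@Rp.T+tp);print(dz,q.round(1).tolist())
u=int(q[0,0]);v=int(q[1,1])
for r in (v-15,v,v+15): print(r,u-12,g[r,u-12:u+18].tolist())
w=int(q[3,0]);r=int(q[3,1])
for r in (r+8,r+25): print(r,w-12,g[r,w-12:w+18].tolist())
h=q[5];print([g[int(h[1])+d,int(h[0])-25:int(h[0])+26:2].tolist() for d in (-4,0,4)],int(h[0])-25)
```

```text
0 [[176.3, 226.4], [181.2, 276.7], [185.7, 323.8], [408.0, 226.4], [402.4, 323.7], [203.2, 248.6]]
5 [[172.7, 228.4], [177.8, 279.9], [182.5, 328.0], [410.2, 228.5], [404.3, 327.8], [200.0, 251.4]]
264 160 [173, 177, 177, 174, 177, 176, 177, 176, 175, 177, 178, 177, 178, 177, 179, 177, 177, 168, 138, 134, 135, 136, 136, 135, 135, 137, 137, 137, 137, 141]
279 160 [170, 172, 170, 168, 171, 170, 171, 174, 172, 170, 168, 171, 173, 172, 171, 172, 171, 172, 170, 171, 183, 202, 200, 201, 203, 202, 201, 201, 201, 201]
294 160 [120, 120, 121, 123, 120, 122, 123, 121, 122, 119, 120, 120, 119, 122, 119, 121, 120, 122, 121, 121, 130, 160, 190, 203, 202, 203, 201, 205, 203, 202]
236 398 [190, 190, 191, 209, 213, 214, 213, 215, 212, 193, 161, 138, 134, 135, 135, 125, 114, 98, 169, 180, 182, 182, 180, 181, 178, 178, 180, 177, 178, 180]
253 398 [94, 94, 96, 92, 156, 174, 207, 214, 195, 168, 137, 129, 129, 130, 127, 130, 128, 119, 104, 122, 169, 174, 177, 175, 174, 174, 174, 174, 174, 174]
[[187, 189, 188, 187, 188, 190, 190, 189, 187, 184, 101, 95, 90, 89, 92, 88, 189, 191, 192, 194, 196, 194, 165, 66, 141, 151], [190, 189, 187, 187, 183, 185, 184, 185, 189, 113, 96, 95, 91, 89, 92, 91, 85, 191, 192, 190, 195, 193, 194, 72, 152, 157], [192, 191, 191, 191, 186, 175, 176, 177, 178, 172, 91, 93, 91, 90, 92, 93, 153, 181, 179, 178, 179, 181, 173, 62, 175, 96]] 175
```

Call:
servo_tool(commands=[0, 0, -0.002, 0, 0, 0, 0.05, 0, -0.0009, -0.001, -2, 0, 0, 0.05, 0, -0.0013, -0.0005, -3, 0, 0, 0.05, 0, -0.0013, -0.0005, -3, 0, 0, 0.05])

```text
time: 15.3
tool_pos: [0.4993, -0.1231, 0.0878]
ee_rot: [-2.883, 0.001, -1.114]
wrist_force: [-12.4, -1.6, 15.6]
width: 0.0592
finger_force: 30.5
```

Run:
```python
from plan import *
o=robot.get_obs();print(inplate(),Rp.T@o['wrist_force'],Rp.T@o['wrist_torque'],o['width'])
```

```text
(array([ 2.2,  0.7, 28.1]), array([-1.7998e+02, -3.1200e+00,  1.4000e-01])) [-6.45144471  4.12170263 18.44006209] [0.86749842 1.32485661 0.04024696] 0.05916881703469947
```

Call:
servo_tool(commands=[0, 0.0005, -0.0025, 1.5, 0, 0, 0.05, 0, 0.0013, -0.002, 3, 0, 0, 0.05, 0, 0.0013, -0.002, 3, 0, 0, 0.05])

```text
time: 15.68
tool_pos: [0.4982, -0.1229, 0.0867]
ee_rot: [-2.827, 0.003, -1.117]
wrist_force: [0.6, -0.1, 3.7]
width: 0.0591
finger_force: 30.0
```

Run:
```python
from plan import *
o=robot.get_obs();print(inplate(),Rp.T@o['wrist_force'],Rp.T@o['wrist_torque'],o['width'])
s=shot('wrist')
for r in spotter.trace('lower_cast',s)[:1]:
    m=r['region'].astype('uint8');H=cv2.convexHull(np.argwhere(m)[:,::-1].astype('int32'))
    print(r['conf'],r['box'],cv2.approxPolyDP(H,3,True)[:,0].tolist())
s['E']=np.array(s['hand_eye'])@np.eye(4)
D=np.eye(4);D[:3,3]=[.0011,.0001,.0011];s['E']=D@s['E']
for zb in (.022,.0265):
    # cast in tool: origin (1.3,-1.3,zb), tool y=-cast x, tool x=-cast y
    for nm,P in dict(heelL=(-31,-30,22),heelR=(-31,30,22),sideL=(-17,-37,22),vL=(5,-33,22)).items():
        print(zb,nm,proj(s,[[.0013-P[1]/1e3,-.0013-P[0]/1e3,zb-P[2]/1e3]]).round(1).tolist())
```

```text
(array([ 1. ,  1.3, 27.3]), array([1.7985e+02, 1.1000e-01, 6.0000e-02])) [ 1.57351436 -0.34423924  3.35167005] [ 0.12414044 -0.08338284 -0.01054692] 0.05912060814384119
0.74 [442.1, 0.0, 158.0, 102.3] [[601, 0], [492, 100], [467, 93], [446, 59], [441, 24], [443, 0]]
0.022 heelL [[387.9, 237.3]]
0.022 heelR [[382.6, 355.5]]
0.022 sideL [[357.4, 222.2]]
0.022 vL [[308.5, 230.8]]
0.0265 heelL [[386.2, 235.0]]
0.0265 heelR [[381.2, 350.6]]
0.0265 sideL [[356.5, 220.2]]
0.0265 vL [[308.8, 228.7]]
```

```bash
cat > hand.py <<'E'
from plan import *
s=shot('wrist');hsv=cv2.cvtColor(s['img'],cv2.COLOR_BGR2HSV)
g=((hsv[...,1]>55)&((hsv[...,0]<30)|(hsv[...,0]>160))).astype('uint8');g[365:]=0;g[:190]=0;g[:,:240]=0;g[:,400:]=0
n,l,st,_=cv2.connectedComponentsWithStats(g);k=1+st[1:,4].argmax();m=(l==k).astype('uint8')
m=cv2.morphologyEx(m,cv2.MORPH_OPEN,np.ones((3,3),'uint8'))
print(st[k]);H=cv2.convexHull(np.argwhere(m)[:,::-1].astype('int32'));print(cv2.approxPolyDP(H,1.5,True)[:,0].tolist())
for r in range(230,365,10): 
    c=np.where(m[r])[0];print(r,c.min(),c.max(),end='; ')
E
python3 hand.py
```

```text
[  259   218   127   146 14728]
[[379, 230], [385, 241], [380, 354], [363, 363], [305, 363], [283, 354], [264, 325], [259, 309], [261, 286], [274, 251], [309, 227], [333, 221], [355, 218]]
230 305 379; 240 291 384; 250 276 385; 260 271 384; 270 268 384; 280 265 384; 290 261 384; 300 259 383; 310 260 383; 320 262 381; 330 272 381; 340 275 380; 350 281 380; 360 298 369;
```

Call:
servo_tool(commands=[0, 0.001, -0.0003, 0, 0, 0, 0.05, 0, 0.002, -0.0003, 0, 0, 0, 0.05, 0, 0.003, -0.0003, 0, 0, 0, 0.05, 0, 0.003, -0.0003, 0, 0, 0, 0.05])

```text
time: 16.32
tool_pos: [0.4962, -0.1236, 0.086]
ee_rot: [-2.826, 0.004, -1.116]
wrist_force: [4.9, 2.4, 4.1]
width: 0.0596
finger_force: 30.0
```

Run:
```python
from plan import *
o=robot.get_obs();print(inplate(),Rp.T@o['wrist_force'],Rp.T@o['wrist_torque'],o['width'])
```

```text
(array([-1.2,  1.5, 27.4]), array([1.799e+02, 1.600e-01, 3.000e-02])) [6.46252217e+00 4.53211158e-03 2.21374718e+00] [ 0.00955755 -0.97728256 -0.00473965] 0.05955245993506563
```

Call:
servo_tool(commands=[0, 0, 0, 0, 0, 0, 0.065, 0, 0, 0, 0, 0, 0, 0.072, 0, 0, 0, 0, 0, 0, 0.074, 0, 0, 0, 0, 0, 0, 0.074])

```text
time: 16.82
tool_pos: [0.4941, -0.1237, 0.0843]
ee_rot: [-2.831, 0.006, -1.116]
wrist_force: [0.4, -0.6, -0.9]
width: 0.0741
finger_force: 0.0
```

```bash
python3 hand.py
python3 - <<'E'
from plan import *
o=robot.get_obs();print(inplate(),Rp.T@o['wrist_force'],o['width'])
E
```

```text
[  253   217   128   148 14882]
[[373, 228], [379, 239], [375, 354], [357, 363], [301, 363], [278, 354], [258, 324], [253, 305], [255, 286], [268, 251], [308, 224], [351, 217]]
230 298 374; 240 284 379; 250 269 379; 260 266 379; 270 262 378; 280 258 378; 290 255 377; 300 254 377; 310 254 377; 320 256 376; 330 264 376; 340 269 375; 350 275 375; 360 294 362; (array([-3.4,  2.2, 26.6]), array([ 1.7987e+02, -1.0000e-01, -8.0000e-02])) [ 0.26451599 -0.00828883  0.92463863] 0.07387150008927842
```

Call:
servo_tool(commands=[0, 0, -0.015, 0, 0, 0, 0.076, 0, 0, -0.045, 0, 0, 0, 0.076, 0, 0, -0.09, 0, 0, 0, 0.06, -0.04, 0, -0.12, 0, 0, 0, 0.03, -0.07, 0, -0.12, 0, 0, 0, 0.03, -0.07, 0, -0.12, 0, 0, 0, 0.03, -0.07, 0, -0.12, 0, 0, 0, 0.03])

```text
time: 17.75
tool_pos: [0.4314, -0.0782, 0.2001]
ee_rot: [-2.829, 0.003, -1.116]
wrist_force: [1.1, -0.5, -0.8]
width: 0.0311
finger_force: 0.0
```

```bash
cat > seat.py <<'E'
from plan import *
import sys
print(inplate())
T0=tool();s=snapshot('wrist');D=np.eye(4);D[:3,3]=[.0011,.0001,.0011];D[:3,:3]=Ro.from_euler('xyz',[-.03,-.07,.17],degrees=True).as_matrix()
P=np.eye(4);P[:3,:3]=Rp;P[:3,3]=tp
Ew=T0@D@np.array(s['hand_eye']);s['E']=np.linalg.inv(P)@Ew   # plate-frame camera
cv2.imwrite('pics/%s.png'%sys.argv[1],s['img'])
hsv=cv2.cvtColor(s['img'],cv2.COLOR_BGR2HSV)
g=((hsv[...,1]>55)&((hsv[...,0]<30)|(hsv[...,0]>160))).astype('uint8')
c=proj(s,[[0,0,.02]])[0].astype(int);w=np.zeros_like(g);w[max(c[1]-70,0):c[1]+70,c[0]-70:c[0]+70]=1
n,l,st,_=cv2.connectedComponentsWithStats(g*w);k=1+st[1:,4].argmax();print(st[k],c)
x,f=fitcast(s,l==k,[0,0,0.]);print('cast in plate mm,deg',(x[:2]*1e3).round(1),np.degrees(x[2]).round(1),f)
a=proj(s,np.array([(-44,28,0),(-44,-28,0),(78,-28,0),(78,28,0),(-31,17,8),(-31,-17,8)])/1e3);print(a.round(1).tolist())
E
python3 seat.py w10
```

```text
(array([ -2.5,  71.3, 147.4]), array([ 1.7991e+02, -3.0000e-02,  4.0000e-02]))
[ 279   96   81  103 6253] [318 145]
cast in plate mm,deg [0.  3.2] 0.2 0.03992503720579854
[[371.9, 180.1], [374.1, 108.1], [218.6, 108.6], [223.7, 180.7], [357.3, 167.2], [358.2, 122.3]]
```

```bash
cat > prof.py <<'E'
from plan import *
import sys
I=cv2.imread(sys.argv[1]);hsv=cv2.cvtColor(I,cv2.COLOR_BGR2HSV)
g=((hsv[...,1]>55)&((hsv[...,0]<30)|(hsv[...,0]>160))).astype('uint8')
for c in range(280,366,7):
    r=np.where(g[60:230,c])[0]+60;print(c,r.min() if len(r) else 0,r.max() if len(r) else 0,end='; ')
print()
for c in (345,330): print(c,I[88:102,c].tolist(),I[186:206,c].tolist())
G=cv2.cvtColor(I,cv2.COLOR_BGR2GRAY).astype(int)
for r in (125,135,160,170): print(r,'lugend360',G[r,356:380].tolist(),'jawend212',G[r,212:232].tolist())
for c in (240,255,368): print(c,'rows100',G[100:116,c].tolist(),'rows172',G[172:188,c].tolist())
E
python3 prof.py pics/w10.png
```

```text
280 143 157; 287 123 173; 294 114 182; 301 109 187; 308 105 191; 315 100 194; 322 97 196; 329 97 198; 336 100 196; 343 99 196; 350 103 192; 357 106 188; 364 0 0; 
345 [[172, 170, 162], [143, 139, 129], [148, 141, 132], [149, 141, 134], [150, 141, 134], [150, 144, 136], [150, 144, 134], [155, 145, 139], [158, 150, 140], [156, 150, 140], [151, 145, 138], [136, 155, 159], [168, 223, 227], [165, 221, 227]] [[162, 218, 226], [160, 217, 227], [159, 219, 227], [161, 218, 227], [157, 216, 228], [160, 216, 227], [160, 217, 227], [162, 218, 228], [164, 220, 229], [128, 159, 169], [131, 135, 132], [132, 132, 128], [135, 135, 130], [136, 137, 131], [137, 135, 133], [137, 136, 133], [137, 136, 133], [138, 136, 132], [139, 136, 134], [135, 135, 130]]
330 [[138, 131, 123], [144, 136, 128], [132, 126, 119], [54, 52, 50], [33, 35, 34], [34, 33, 31], [29, 26, 24], [29, 30, 29], [40, 33, 52], [62, 54, 108], [117, 139, 180], [178, 225, 226], [185, 228, 228], [191, 227, 227]] [[138, 178, 200], [180, 223, 225], [195, 228, 228], [192, 226, 227], [198, 226, 228], [200, 229, 228], [198, 228, 227], [194, 227,
[... 1024 characters left out ...]
9, 182, 211, 217, 194, 124, 122, 125, 117, 88, 151, 189] jawend212 [182, 182, 182, 179, 180, 180, 182, 183, 180, 182, 179, 158, 201, 216, 216, 215, 216, 217, 216, 216]
240 rows100 [187, 185, 192, 199, 184, 211, 214, 216, 217, 217, 214, 211, 195, 125, 100, 96] rows172 [216, 215, 214, 215, 214, 216, 217, 176, 130, 196, 160, 167, 191, 118, 129, 131]
255 rows100 [180, 174, 174, 206, 194, 172, 188, 137, 95, 126, 100, 98, 98, 95, 101, 100] rows172 [98, 95, 99, 99, 98, 96, 97, 113, 100, 200, 155, 149, 189, 131, 131, 130]
368 rows100 [167, 134, 122, 136, 144, 145, 147, 170, 212, 222, 227, 221, 197, 208, 211, 210] rows172 [208, 210, 172, 215, 220, 221, 184, 106, 119, 101, 83, 122, 182, 189, 190, 190]
```

Run:
```python
from plan import *
print(np.degrees(robot.get_obs()['joint_positions']).round(1));print(rel(pose((-2,0,110),-90)))
c=pose((-2,0,110),-90)
print(rel(pose((-2,-.3,16),-90),c))
```

```text
[-29.3 -19.6 104.1  14.8  85.5 124.8]
[0.0712, -0.0008, 0.0371, 0.04, 0.05, -90.13]
[0.0, 0.0003, 0.094, 0.0, -0.0, 0.0]
```

Call:
servo_tool(commands=[0.008, 0, 0, 0, 0, -10, 0.092, 0.016, 0, 0, 0, 0, -20, 0.092, 0.024, 0, 0.005, 0, 0, -30, 0.092, 0.032, 0, 0.01, 0, 0, -40, 0.092, 0.04, 0, 0.015, 0, 0, -50, 0.092, 0.048, 0, 0.02, 0, 0, -60, 0.092, 0.056, 0, 0.025, 0, 0, -70, 0.092, 0.064, 0, 0.03, 0, 0, -80, 0.092, 0.0712, -0.0008, 0.037, 0, 0, -90.1, 0.092, 0.0712, -0.0008, 0.037, 0, 0, -90.1, 0.092])

```text
time: 19.05
tool_pos: [0.4732, -0.1369, 0.163]
ee_rot: [-3.134, -0.31, 0.451]
wrist_force: [-0.0, 0.0, 0.3]
width: 0.0922
finger_force: 0.0
```

Run:
```python
from plan import *
print(inplate(),robot.get_obs()['width'],np.degrees(robot.get_obs()['joint_positions']).round(1))
for z in (60,30,17):print(rel(pose((-2,-.3,z),-90)))
s=shot('wrist');cv2.imwrite('pics/w11.png',s['img'])
```

```text
(array([-2.800e+00,  1.000e-01,  1.088e+02]), array([-90.23,   0.15,  -0.14])) 0.09215066964277702 [-33.5 -10.1 101.   15.7  80.6  29.1]
[0.0009, 0.0005, 0.0488, -0.15, 0.14, -0.23]
[0.001, 0.0006, 0.0788, -0.15, 0.14, -0.23]
[0.001, 0.0006, 0.0918, -0.15, 0.14, -0.23]
```

Call:
servo_tool(commands=[0.001, 0.0005, 0.03, 0, 0, -0.2, 0.092, 0.001, 0.0005, 0.06, 0, 0, -0.2, 0.092, 0.001, 0.0006, 0.08, 0, 0, -0.2, 0.092, 0.001, 0.0006, 0.092, 0, 0, -0.2, 0.092, 0.001, 0.0006, 0.092, 0, 0, -0.2, 0.092])

```text
time: 19.73
tool_pos: [0.4994, -0.1232, 0.0766]
ee_rot: [-3.137, -0.311, 0.458]
wrist_force: [0.3, -0.4, 0.9]
width: 0.0923
finger_force: 0.0
```

Call:
servo_tool(commands=[0, 0, 0, 0, 0, 0, 0.082, 0, 0, 0, 0, 0, 0, 0.077, 0, 0, 0, 0, 0, 0, 0.074, 0, 0, 0, 0, 0, 0, 0.0725, 0, 0, 0, 0, 0, 0, 0.0715, 0, 0, 0, 0, 0, 0, 0.071, 0, 0, 0, 0, 0, 0, 0.071])

```text
time: 20.6
tool_pos: [0.4998, -0.1233, 0.0774]
ee_rot: [-3.138, -0.313, 0.459]
wrist_force: [-0.7, 2.1, 3.0]
width: 0.0706
finger_force: 1.6
```

Run:
```python
from plan import *
o=robot.get_obs();print(inplate(),Rp.T@o['wrist_force'],o['width'],o['finger_force'])
```

```text
(array([-0.7,  0.2, 18.1]), array([-8.98e+01,  5.00e-02, -1.00e-02])) [1.24422046 2.23129398 2.76123149] 0.07057461188108864 1.5594366670120507
```

Call:
servo_tool(commands=[0, 0, 0, 0, 0, 0, 0.08, 0, 0, 0, 0, 0, 0, 0.09, 0, 0, -0.03, 0, 0, 0, 0.092, 0, 0, -0.08, 0, 0, 0, 0.092, -0.04, 0, -0.13, 0, 0, 0, 0.06, -0.072, 0, -0.13, 0, 0, 0, 0.03, -0.072, 0, -0.13, 0, 0, 0, 0.03, -0.072, 0, -0.13, 0, 0, 0, 0.03])

```text
time: 21.6
tool_pos: [0.403, -0.1718, 0.1786]
ee_rot: [-3.138, -0.312, 0.459]
wrist_force: [0.1, 0.7, 0.0]
width: 0.055
finger_force: 0.0
```

```bash
python3 seat.py w12
python3 - <<'E'
from plan import *
I=cv2.imread('pics/w12.png');hsv=cv2.cvtColor(I,cv2.COLOR_BGR2HSV)
g=((hsv[...,1]>55)&((hsv[...,0]<30)|(hsv[...,0]>160))).astype('uint8');G=cv2.cvtColor(I,cv2.COLOR_BGR2GRAY).astype(int)
for r in range(90,210,6):
    c=np.where(g[r,230:420])[0]+230;print(r,(c.min(),c.max(),(c.min()+c.max())/2) if len(c) else 0,end='; ')
print()
for r in (35,45,60,200,206): print(r,'L',G[r,272:300].tolist(),'R',G[r,340:368].tolist())
E
```

```text
(array([-72.6,  -0.3, 147.7]), array([-8.984e+01,  4.000e-02, -2.000e-02]))
[ 271  103  100   83 6242] [322 145]
cast in plate mm,deg [1.4 1.5] -0.9 0.044648025801946156
[[289.2, 199.9], [356.2, 200.0], [360.1, 38.0], [285.6, 38.1], [301.6, 185.3], [343.8, 185.3]]
90 0; 96 0; 102 0; 108 (np.int64(301), np.int64(338), np.float64(319.5)); 114 (np.int64(292), np.int64(348), np.float64(320.0)); 120 (np.int64(285), np.int64(354), np.float64(319.5)); 126 (np.int64(281), np.int64(358), np.float64(319.5)); 132 (np.int64(278), np.int64(362), np.float64(320.0)); 138 (np.int64(275), np.int64(366), np.float64(320.5)); 144 (np.int64(274), np.int64(367), np.float64(320.5)); 150 (np.int64(272), np.int64(369), np.float64(320.5)); 156 (np.int64(272), np.int64(369), np.float64(320.5)); 162 (np.int64(274), np.int64(366), np.float64(320.0)); 168 (np.int64(273), np.int64(367), np.float64(320.0)); 174 (np.int64(277), np.int64(364), np.float64(320.5)); 180 (np.int64(280), np.int64(361), np.float64(320.5)); 186 0; 192 0; 198 0; 204 0; 
35 L [127, 128, 128, 128, 129, 126, 127, 129, 130, 135, 144, 186, 186, 1
[... 668 characters left out ...]
, 194, 194, 192, 175, 119, 102, 100, 101, 98, 99, 99, 97, 146, 192, 204, 208, 209, 207, 207, 206, 183, 194, 200, 193, 187]
200 L [194, 195, 192, 193, 193, 193, 195, 194, 194, 194, 195, 194, 192, 191, 191, 191, 188, 188, 184, 185, 156, 106, 99, 109, 119, 124, 124, 124] R [135, 137, 138, 134, 137, 138, 134, 135, 135, 136, 138, 127, 113, 111, 130, 177, 186, 185, 183, 181, 184, 184, 181, 186, 184, 187, 189, 189]
206 L [200, 201, 201, 188, 193, 195, 197, 197, 197, 198, 196, 197, 198, 193, 194, 190, 189, 190, 190, 190, 192, 188, 195, 193, 195, 195, 197, 197] R [109, 93, 132, 131, 173, 183, 186, 186, 184, 185, 185, 186, 185, 186, 186, 184, 182, 185, 183, 183, 181, 186, 186, 185, 185, 186, 187, 187]
```

Run:
```python
from plan import *
I=cv2.imread('pics/w12.png');G=cv2.cvtColor(I,cv2.COLOR_BGR2GRAY).astype(int)
for r in (190,194): print(r,'L',G[r,280:296].tolist(),'R',G[r,348:364].tolist())
for c in (310,322,335): print(c,'rows178',G[178:210,c].tolist())
for x,y,z in ((-72,-1.5,110),(-1,-1.5,110),(-1,-1.5,60),(-1,-1.5,17)):print(rel(pose((x,y,z),-90)))
```

```text
190 L [185, 134, 99, 95, 118, 118, 116, 121, 120, 106, 132, 152, 151, 150, 118, 200] R [104, 197, 208, 209, 195, 220, 223, 221, 201, 139, 137, 138, 136, 135, 135, 126]
194 L [192, 191, 189, 188, 190, 180, 98, 98, 117, 99, 172, 218, 220, 219, 165, 199] R [206, 205, 207, 208, 194, 220, 224, 220, 200, 132, 133, 128, 116, 176, 187, 186]
310 rows178 [212, 213, 215, 215, 215, 215, 217, 166, 143, 142, 143, 144, 144, 159, 155, 160, 159, 181, 213, 215, 198, 146, 141, 132, 129, 128, 127, 125, 127, 107, 109, 186]
322 rows178 [215, 213, 213, 214, 213, 212, 215, 215, 217, 216, 217, 218, 215, 217, 217, 218, 218, 217, 215, 217, 197, 146, 153, 149, 145, 134, 133, 132, 131, 129, 125, 102]
335 rows178 [214, 214, 215, 213, 213, 214, 215, 186, 150, 145, 148, 146, 147, 146, 148, 209, 218, 219, 219, 219, 198, 147, 151, 143, 135, 137, 134, 137, 135, 125, 97, 182]
[0.0004, 0.0013, 0.0376, -0.06, 0.03, 0.21]
[0.0714, 0.0016, 0.0376, -0.06, 0.03, 0.21]
[0.0714, 0.0017, 0.0876, -0.06, 0.03, 0.21]
[0.0714, 0.0017, 0.1306, -0.06, 0.03, 0.21]
```

Call:
servo_tool(commands=[0.03, 0.0016, 0.02, 0, 0, 0.2, 0.092, 0.0714, 0.0017, 0.037, 0, 0, 0.2, 0.092, 0.0714, 0.0017, 0.06, 0, 0, 0.2, 0.092, 0.0714, 0.0018, 0.06, 0, 0, 0.2, 0.092, 0.0714, 0.0018, 0.09, 0, 0, 0.2, 0.092, 0.0714, 0.0018, 0.115, 0, 0, 0.2, 0.092, 0.0714, 0.0018, 0.1305, 0, 0, 0.2, 0.092, 0.0714, 0.0018, 0.1305, 0, 0, 0.2, 0.092])

```text
time: 22.65
tool_pos: [0.4997, -0.1249, 0.0758]
ee_rot: [-3.136, -0.311, 0.455]
wrist_force: [-0.5, 0.4, 0.8]
width: 0.0922
finger_force: 0.0
```

Call:
servo_tool(commands=[0, 0, 0, 0, 0, 0, 0.082, 0, 0, 0, 0, 0, 0, 0.077, 0, 0, 0, 0, 0, 0, 0.074, 0, 0, 0, 0, 0, 0, 0.0725, 0, 0, 0, 0, 0, 0, 0.0715, 0, 0, 0, 0, 0, 0, 0.0705, 0, 0, 0, 0, 0, 0, 0.0705])

```text
time: 23.52
tool_pos: [0.5002, -0.125, 0.0767]
ee_rot: [-3.137, -0.313, 0.455]
wrist_force: [-0.5, 3.5, 4.1]
width: 0.0709
finger_force: 1.7
```

Run:
```python
from plan import *
o=robot.get_obs();print(inplate(),Rp.T@o['wrist_force'],o['width'],o['finger_force'])
```

```text
(array([-1.3, -1.5, 17.6]), array([-9.001e+01,  5.000e-02, -1.000e-02])) [2.29497114 3.33343324 3.53855947] 0.07093214192142247 1.7045101088297088
```

Call:
servo_tool(commands=[-0.0015, 0, 0, 0, 0, 0, 0.0705, -0.0015, 0, 0, 0, 0, 0, 0.0705, 0, 0, 0, 0, 0, 0, 0.08, 0, 0, 0, 0, 0, 0, 0.09, 0, 0, -0.03, 0, 0, 0, 0.092, 0, 0, -0.08, 0, 0, 0, 0.092, -0.04, 0, -0.13, 0, 0, 0, 0.06, -0.072, 0, -0.13, 0, 0, 0, 0.03, -0.072, 0, -0.13, 0, 0, 0, 0.03])

```text
time: 24.65
tool_pos: [0.4017, -0.1747, 0.1779]
ee_rot: [-3.138, -0.311, 0.452]
wrist_force: [-0.2, -0.5, 0.5]
width: 0.0653
finger_force: 0.0
```

```bash
python3 seat.py w13
python3 - <<'E'
from plan import *
I=cv2.imread('pics/w13.png');hsv=cv2.cvtColor(I,cv2.COLOR_BGR2HSV)
g=((hsv[...,1]>55)&((hsv[...,0]<30)|(hsv[...,0]>160))).astype('uint8');G=cv2.cvtColor(I,cv2.COLOR_BGR2GRAY).astype(int)
for r in range(108,190,6):
    c=np.where(g[r,230:420])[0]+230;print(r,(c.min(),c.max(),(c.min()+c.max())/2) if len(c) else 0,end='; ')
print()
for r in (190,194): print(r,'L',G[r,280:296].tolist(),'R',G[r,348:364].tolist())
r=45;print(r,'L',G[r,280:296].tolist(),'R',G[r,348:364].tolist())
for c in (300,322,340): print(c,'rows178',G[178:202,c].tolist())
E
```

```text
(array([-75.1,  -2.3, 147.9]), array([-9.02e+01, -8.00e-02, -9.00e-02]))
[ 271   99   99   83 6322] [319 141]
cast in plate mm,deg [ 1.7 -1.1] -0.4 0.04377242720574137
[[286.1, 196.9], [353.2, 196.5], [355.8, 33.8], [281.1, 34.3], [298.4, 182.1], [340.6, 181.8]]
108 (np.int64(293), np.int64(346), np.float64(319.5)); 114 (np.int64(287), np.int64(352), np.float64(319.5)); 120 (np.int64(283), np.int64(356), np.float64(319.5)); 126 (np.int64(279), np.int64(361), np.float64(320.0)); 132 (np.int64(276), np.int64(363), np.float64(319.5)); 138 (np.int64(274), np.int64(366), np.float64(320.0)); 144 (np.int64(272), np.int64(369), np.float64(320.5)); 150 (np.int64(271), np.int64(369), np.float64(320.0)); 156 (np.int64(274), np.int64(358), np.float64(316.0)); 162 (np.int64(273), np.int64(367), np.float64(320.0)); 168 (np.int64(275), np.int64(365), np.float64(320.0)); 174 (np.int64(278), np.int64(362), np.float64(320.0)); 180 (np.int64(282), np.int64(359), np.float64(320.5)); 186 0; 
190 L [182, 146, 78, 93, 116, 114, 101, 169, 217, 216, 209, 140, 200, 201, 201, 199] R [206, 188, 218, 221, 219, 194, 131, 135, 136, 127, 100, 146, 177, 180, 181, 180]
194 L [186, 183, 183, 180, 177, 146, 95, 169, 216, 217, 214, 213, 213, 212, 211, 211] R [218, 218, 219, 219, 214, 187, 107, 147, 179, 184, 183, 187, 185, 186, 188, 187]
45 L [197, 169, 135, 208, 214, 216, 215, 214, 213, 216, 215, 215, 215, 216, 218, 219] R [199, 198, 195, 193, 189, 189, 192, 194, 193, 188, 189, 192, 197, 184, 180, 181]
300 rows178 [209, 210, 209, 210, 187, 172, 108, 96, 95, 96, 99, 97, 96, 150, 164, 216, 220, 193, 118, 124, 125, 123, 125, 119]
322 rows178 [209, 212, 212, 199, 216, 219, 217, 217, 218, 217, 218, 216, 217, 216, 218, 218, 217, 186, 133, 150, 148, 141, 132, 130]
340 rows178 [213, 213, 214, 199, 193, 125, 100, 99, 98, 101, 97, 99, 104, 195, 171, 210, 214, 189, 142, 136, 137, 135, 136, 130]
```

Run:
```python
from plan import *
for z in (130,95): print(rel(pose(knob(92,z),-88)))
```

```text
[0.2001, 0.0196, 0.0174, 0.03, 0.05, -2.14]
[0.2002, 0.0196, 0.0524, 0.03, 0.05, -2.14]
```

Call:
servo_tool(commands=[0.06, 0.006, 0, 0, 0, -1, 0.03, 0.12, 0.012, 0, 0, 0, -2, 0.03, 0.18, 0.018, 0, 0, 0, -2.1, 0.03, 0.2, 0.0196, 0.0174, 0, 0, -2.1, 0.03, 0.2, 0.0196, 0.0524, 0, 0, -2.1, 0.03, 0.2, 0.0196, 0.0524, 0, 0, -2.1, 0.03, 0.2, 0.0196, 0.0524, 0, 0, -2.1, 0.03])

```text
time: 25.58
tool_pos: [0.5973, -0.0997, 0.1901]
ee_rot: [3.134, -0.312, 0.495]
wrist_force: [0.9, -0.8, 0.2]
width: 0.0301
finger_force: 0.0
```

Run:
```python
from plan import *
print(inplate(),robot.get_obs()['width']);print(rel(pose(knob(92,28),-88)))
s=shot('wrist');print([(r['conf'],r['box']) for r in spotter.trace('lever_knob',s)[:2]],[(a,proj(s,np.array([(*knob(a)[:2],46)])@Rp.T/1e3+tp).round(1).tolist()) for a in (88,92)])
g=cv2.cvtColor(s['img'],cv2.COLOR_BGR2GRAY).astype(int);print([g[r,280:365:3].tolist() for r in (262,270,278)])
```

```text
(array([127.2, -21.2,  95.3]), array([-8.787e+01,  4.000e-02, -2.000e-02])) 0.030146264589015256
[-0.0012, 0.0011, 0.0673, -0.04, 0.02, 0.13]
[(0.83, [301.2, 246.0, 34.4, 108.8]), (0.27, [256.9, 143.8, 226.0, 96.7])] [(88, [[317.5, 270.2]]), (92, [[325.1, 270.5]])]
[[199, 199, 200, 200, 193, 193, 190, 193, 196, 198, 198, 103, 10, 15, 29, 27, 27, 32, 120, 199, 197, 195, 192, 196, 201, 201, 198, 197, 199], [194, 195, 193, 193, 189, 196, 195, 195, 198, 192, 187, 24, 31, 38, 38, 41, 51, 52, 26, 195, 199, 198, 195, 191, 194, 197, 195, 194, 198], [112, 110, 111, 39, 144, 198, 199, 197, 194, 196, 194, 195, 78, 34, 36, 41, 41, 100, 197, 199, 201, 200, 198, 195, 62, 55, 110, 110, 109]]
```

Call:
servo_tool(commands=[-0.0012, 0.001, 0.03, 0, 0, 0, 0.03, -0.0012, 0.001, 0.055, 0, 0, 0, 0.03, -0.0012, 0.001, 0.067, 0, 0, 0, 0.03, -0.0012, 0.001, 0.067, 0, 0, 0, 0.021, -0.0012, 0.001, 0.067, 0, 0, 0, 0.021])

```text
time: 26.3
tool_pos: [0.6154, -0.0927, 0.1274]
ee_rot: [3.132, -0.314, 0.494]
wrist_force: [-0.1, 0.4, -0.6]
width: 0.0213
finger_force: 0.0
```

Run:
```python
from plan import *
print(inplate(),robot.get_obs()['width'],robot.get_obs()['wrist_force']);c=tool()
for a in (82,72,62,52,42,32,24,16,8,2): print(rel(pose(knob(a,28),-a+4),c))
```

```text
(array([126.3, -23.1,  29.7]), array([-8.789e+01, -9.000e-02,  7.000e-02])) 0.021325523278495583 [-0.07365479  0.40383166 -0.59779933]
[-0.0005, -0.0123, 0.0016, 0.1, -0.06, -9.89]
[-0.0026, -0.0236, 0.0016, 0.1, -0.06, -19.89]
[-0.0067, -0.0344, 0.0016, 0.11, -0.05, -29.89]
[-0.0126, -0.0443, 0.0016, 0.11, -0.04, -39.89]
[-0.0202, -0.053, 0.0015, 0.11, -0.03, -49.89]
[-0.0291, -0.0602, 0.0015, 0.12, -0.02, -59.89]
[-0.0371, -0.0648, 0.0015, 0.12, -0.01, -67.89]
[-0.0456, -0.0683, 0.0015, 0.12, -0.0, -75.89]
[-0.0545, -0.0705, 0.0015, 0.13, 0.01, -83.89]
[-0.0614, -0.0714, 0.0015, 0.13, 0.01, -89.89]
```

Call:
servo_tool(commands=[-0.0005, -0.0123, 0.001, 0, 0, -9.9, 0.021, -0.0026, -0.0236, 0.001, 0, 0, -19.9, 0.021, -0.0067, -0.0344, 0.001, 0, 0, -29.9, 0.021, -0.0126, -0.0443, 0.001, 0, 0, -39.9, 0.021, -0.0202, -0.053, 0.001, 0, 0, -49.9, 0.021, -0.0291, -0.0602, 0.001, 0, 0, -59.9, 0.021, -0.0371, -0.0648, 0.001, 0, 0, -67.9, 0.021, -0.0456, -0.0683, 0.001, 0, 0, -75.9, 0.021, -0.0456, -0.0683, 0.001, 0, 0, -75.9, 0.021])

```text
time: 27.42
tool_pos: [0.545, -0.0528, 0.1117]
ee_rot: [2.834, -0.067, 1.826]
wrist_force: [0.9, -0.1, -0.5]
width: 0.021
finger_force: 0.0
```

Run:
```python
from plan import *
o=robot.get_obs();print(inplate(),o['width'],Rp.T@o['wrist_force'],o['finger_force']);c=tool()
for a in (12,8,4,1,-2,-4): print(rel(pose(knob(a,28),-max(a,0)),c))
```

```text
(array([78. , 43.7, 28.6]), array([-12.09,  -0.1 ,  -0.07])) 0.021030714316364735 [ 0.56272242 -0.46544711 -0.70304602] 0.0
[-0.0, -0.0044, 0.0006, 0.1, 0.07, -0.09]
[-0.0002, -0.009, 0.0006, 0.09, 0.07, -4.09]
[-0.0007, -0.0135, 0.0006, 0.09, 0.07, -8.09]
[-0.0013, -0.017, 0.0006, 0.09, 0.07, -11.09]
[-0.002, -0.0203, 0.0006, 0.09, 0.08, -12.09]
[-0.0026, -0.0225, 0.0006, 0.09, 0.08, -12.09]
```

Call:
servo_tool(commands=[0, -0.0044, 0, 0, 0, -1, 0.021, -0.0002, -0.009, 0, 0, 0, -4, 0.021, -0.0007, -0.0135, 0, 0, 0, -8, 0.021, -0.0013, -0.017, 0, 0, 0, -11, 0.021, -0.0017, -0.0187, 0, 0, 0, -12, 0.021, -0.0017, -0.0187, 0, 0, 0, -12, 0.021, -0.0017, -0.0187, 0, 0, 0, -12, 0.021])

```text
time: 28.3
tool_pos: [0.528, -0.0583, 0.1047]
ee_rot: [2.829, -0.004, 2.027]
wrist_force: [1.4, 1.6, 1.3]
width: 0.0212
finger_force: 1.0
```

Run:
```python
from plan import *
o=robot.get_obs();print(inplate(),o['width'],Rp.T@o['wrist_force'],o['finger_force'])
```

```text
(array([59. , 46.2, 27.4]), array([-0.03,  0.  , -0.  ])) 0.021232017978565478 [2.23781239 0.81829781 0.61401712] 0.9587352757807821
```

Call:
servo_tool(commands=[0, -0.0015, 0, 0, 0, 0, 0.021, 0, -0.003, 0, 0, 0, 0, 0.021, 0, -0.003, 0, 0, 0, 0, 0.021])

```text
time: 28.68
tool_pos: [0.525, -0.0595, 0.1034]
ee_rot: [2.829, -0.004, 2.027]
wrist_force: [0.9, 1.9, 2.1]
width: 0.021
finger_force: 1.1
```

Run:
```python
from plan import *
o=robot.get_obs();print(inplate(),o['width'],Rp.T@o['wrist_force'],o['finger_force'])
```

```text
(array([55.6, 46.5, 27.1]), array([-0.02,  0.03,  0.03])) 0.02099770450750692 [2.23436926 1.30768974 1.46078173] 1.1123473165207542
```

Call:
servo_tool(commands=[0, -0.001, 0, 0, 0, 0, 0.021, 0, -0.002, 0, 0, 0, 0, 0.021, 0, -0.0025, 0, 0, 0, 0, 0.021, 0, -0.0025, 0, 0, 0, 0, 0.021])

```text
time: 29.18
tool_pos: [0.5246, -0.0597, 0.1035]
ee_rot: [2.825, -0.004, 2.027]
wrist_force: [6.8, 4.0, 0.1]
width: 0.021
finger_force: 4.1
```

Run:
```python
from plan import *
o=robot.get_obs();print(inplate(),o['width'],Rp.T@o['wrist_force'],o['finger_force'])
```

```text
(array([55.2, 46.4, 27.3]), array([-0.01, -0.23,  0.01])) 0.020992603710157126 [ 7.55444857  0.62408483 -2.29799485] 4.0665806795004755
```

Call:
servo_tool(commands=[0, 0.0055, 0, 0, 0, 0, 0.024, 0, 0.0055, 0, 0, 0, 0, 0.028, 0, 0.0055, -0.03, 0, 0, 0, 0.03, 0, 0.0055, -0.08, 0, 0, 0, 0.03, 0, 0.0055, -0.12, 0, 0, 0, 0.03, 0, 0.0055, -0.12, 0, 0, 0, 0.03])

```text
time: 29.92
tool_pos: [0.4957, -0.0763, 0.2224]
ee_rot: [2.826, 0.002, 2.026]
wrist_force: [-0.3, -0.8, -0.9]
width: 0.0298
finger_force: 0.0
```

Run:
```python
from plan import *
print(inplate());print(rel(pose((-3,-72,148),0)))
```

```text
(array([ 60.1,  44.7, 150.7]), array([ 0.03, -0.18, -0.32]))
[-0.1167, -0.0632, 0.0031, 0.18, 0.32, 0.03]
```

Now I'll check the final state from above: cast, knob and plate.

Call:
servo_tool(commands=[-0.05, -0.027, 0, 0, 0, 0, 0.03, -0.1, -0.054, 0, 0.2, 0.3, 0, 0.03, -0.1167, -0.063, 0.003, 0.2, 0.3, 0, 0.03, -0.1167, -0.063, 0.003, 0.2, 0.3, 0, 0.03, -0.1167, -0.063, 0.003, 0.2, 0.3, 0, 0.03])

```text
time: 30.55
tool_pos: [0.4931, -0.2042, 0.1955]
ee_rot: [2.833, -0.01, 2.03]
wrist_force: [-0.2, 0.2, -0.4]
width: 0.0301
finger_force: 0.0
```

```bash
python3 seat.py w14
python3 - <<'E'
from plan import *
s=shot('wrist');I=s['img'];hsv=cv2.cvtColor(I,cv2.COLOR_BGR2HSV)
g=((hsv[...,1]>55)&((hsv[...,0]<30)|(hsv[...,0]>160))).astype('uint8');G=cv2.cvtColor(I,cv2.COLOR_BGR2GRAY).astype(int)
for c in range(272,370,6):
    r=np.where(g[60:230,c])[0]+60;print(c,(r.min(),r.max(),(r.min()+r.max())/2) if len(r) else 0,end='; ')
print()
a=proj(s,np.array([(-44,28,0),(-44,-28,0),(78,-28,0),(78,28,0)])@Rp.T/1e3+tp).round().astype(int);print(a.tolist())
u=a[0,0]+5
print('lug end rows',u,a[0,1]-8,G[a[0,1]-8:a[0,1]+9,u].tolist(),a[1,1]-8,G[a[1,1]-8:a[1,1]+9,u].tolist())
for v in (a[0,1]+12,a[1,1]-12): print('lug col',v,a[0,0]-8,G[v,a[0,0]-8:a[0,0]+20].tolist())
u=a[2,0]-4;print('jaw rows',u,G[a[3,1]-8:a[3,1]+9,u].tolist(),G[a[2,1]-8:a[2,1]+9,u].tolist())
for r in spotter.trace('lever_knob',s)[:1]: print(r['conf'],r['box'])
for k in (-2,0,3,6): print(k,proj(s,np.array([(*knob(k)[:2],46),(*knob(k)[:2],13)])@Rp.T/1e3+tp).round(1).tolist())
E
```

```text
(array([ -3.9, -69. , 143.6]), array([0.04, 0.24, 0.42]))
[ 286   99   82  103 6499] [326 153]
cast in plate mm,deg [1.6 0.1] -0.4 0.04107994984529617
[[270.1, 116.0], [272.5, 188.0], [421.8, 187.8], [426.4, 115.5], [286.1, 130.2], [287.2, 175.1]]
272 0; 278 0; 284 0; 290 (np.int64(108), np.int64(193), np.float64(150.5)); 296 (np.int64(105), np.int64(196), np.float64(150.5)); 302 (np.int64(101), np.int64(199), np.float64(150.0)); 308 (np.int64(102), np.int64(199), np.float64(150.5)); 314 (np.int64(99), np.int64(201), np.float64(150.0)); 320 (np.int64(100), np.int64(201), np.float64(150.5)); 326 (np.int64(102), np.int64(199), np.float64(150.5)); 332 (np.int64(104), np.int64(198), np.float64(151.0)); 338 (np.int64(107), np.int64(194), np.float64(150.5)); 344 (np.int64(110), np.int64(190), np.float64(150.0)); 350 (np.int64(116), np.int64(186), np.float64(151.0)); 356 (np.int64(123), np.int64(179), np.float64(151.0)); 362 (np.int64(133), np.int64(168), np.float64(150.5)); 368 0; 
[[270, 115], [273, 186], [421, 187], [426, 115]]
lug end rows 275 107 [192, 190, 180, 125, 100, 117, 125, 131, 167, 214, 226, 226, 221, 183, 214, 219, 217] 178 [221, 222, 225, 226, 228, 228, 229, 226, 195, 123, 140, 188, 193, 192, 193, 193, 193]
lug col 127 262 [202, 197, 83, 117, 137, 136, 134, 136, 117, 193, 223, 223, 184, 214, 135, 104, 104, 102, 105, 107, 104, 105, 208, 139, 214, 217, 217, 215]
lug col 174 262 [198, 195, 196, 142, 112, 134, 143, 142, 143, 143, 145, 206, 223, 225, 202, 140, 104, 102, 103, 104, 102, 99, 103, 151, 168, 217, 221, 222]
jaw rows 417 [132, 138, 148, 138, 135, 135, 118, 122, 198, 224, 221, 221, 221, 221, 222, 223, 221] [215, 220, 221, 222, 218, 225, 222, 204, 187, 186, 187, 188, 188, 191, 188, 188, 188]
0.95 [386.5, 67.2, 41.6, 122.5]
-2 [[415.5, 79.6], [404.9, 87.5]]
0 [[419.1, 79.5], [408.1, 87.4]]
3 [[424.4, 79.6], [412.8, 87.6]]
6 [[429.6, 80.1], [417.4, 88.0]]
```

```bash
python3 -c "
from h import *
print(close_job())"
```

```text
the job is handed in; nothing more can be done
None
```

The lower cast is mounted on the survey table and the job is handed in at about 31 s; the judge's verdict was not shown. The lever was opened to its stop, then swung home until it stopped. The last wrist picture puts the cast within about 0.5 mm of the plate's centre line. Heel contact with the lugs and flat seating were not directly visible, and the fits left the cast 0 to 1.6 mm uphill of the seat. The plate showed no shift, and the cast was moved sideways about 3 mm on the plate before clamping to centre it.

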